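# Tip the lens mounts into the bin and dock the empty tray

### The arm

A 6-joint arm with a two-finger parallel gripper is mounted at the origin on the work surface. World frame = base frame: x ahead of the robot, y to its left, z up, the work surface at z = 0. Lengths are in m, angles in degrees, forces in N, time in s.
With the tool pointing down it reaches from about 0.4 to 0.825 m from the base axis. Payload 7 kg.
Tool frame: the origin (TCP) lies at the very end of the fingers, on their centre line; the grasp point (between the pads) lies 19 mm behind it (ctrl.tcp_to_grasp is the distance from the TCP to the grasp point, in m); z points along the fingers, y is the direction in which the jaws open and shut (so a half turn about z gives the same grasp; the last joint's range is limited). The gripper opens to 88 mm and grips with 3 to 60 N. Pads are 19 mm wide; open, the fingers measure 130 mm over their backs; the gripper's body (78 mm by 193 mm) begins 47 mm behind the grasp point.
Start: joints at [-52.363, 20.546, 0.682, 0, -70.136, -16.507], TCP at [0.243, -0.63, 0.195] pointing down, gripper open.
Joint ranges: [-176.03, 176.03], [-82.01, 121.73], [-58.28, 71.71], [-173.87, 95.51], [-174.79, -0.11], [-173.66, 173.66]. Speed limits (degrees/s): [136.94, 136.94, 172.46, 180, 180, 180].

### API

Orientations are given as [roll, pitch, yaw] about the fixed x, y, z axes, in that order (R = Rz(yaw) Ry(pitch) Rx(roll)).
In Python, from plant import ctrl gives the robot as it stands.
- The arm moves only by the tool jog_arm, never from a script. Its argument "commands" is a list of rows, each an object of numbers: "x", "y", "z": the shift along the tool's x, y, z in cm; "roll": the turn about the tool's z in rad. In form: [{"x": .., "y": .., "z": .., "roll": ..}, ...]. A call has 1 to 12 rows; each row shifts and turns the commanded pose from where the row before left it, along the tool's axes as they then stand; what a row does not reach is not made up. A row lasts 1/10 s, in which the tool goes at most 50 mm and 8.59 degrees, less where a joint would pass 70% of its speed; a pose out of reach is approached as far as the arm can. A call is refused whole if a number of a shift passes 5 or a number of a turn 0.15, either way. A call with a gripper value outside its range is refused whole. "gripper" is the finger opening in cm, from 0 to 8.76, set as the call begins (left out, the last holds). The fingers move at their own pace and stop on an object; the grip force is fixed at half the most. Time passes only in rows, so rows that do not move let the fingers close. It gives the time, the measured TCP pose, the force and the opening at its end, in the units of the state.
- ctrl.get_obs(): the state, without advancing time (a new reading comes with each control period).
- ctrl.snapshot(name): name is "scene" or "side" or "wrist"; returns a dict with "image" (480x640x3 uint8, red, green, blue), "mtx" (3x3 intrinsics, pixels), "k1" (the pictures are not rectified: a ray, as slopes to the right and down, at radius r is drawn at 1 + k1 r^2 times it, then the intrinsics apply), "position" and "orientation" of the camera in the world; the wrist camera has in their place "hand_eye" (4x4, takes a point from camera to tool coordinates, whose origin is the TCP and whose axes are the flange's). Camera axes: x right, y up, looking along -z (the intrinsics and any distortion apply to the point x, -y, -z); pixel columns grow to the right and rows downward; lengths in m; the calibration is good to about 2 mm. A picture is of the moment at which its call begins: read the wrist's pose just before it. There is no depth.
- ctrl.close_job(): hands the job in, once; it reports no verdict.
Trained networks look in the newest picture that a camera, given by its name, has taken for a name from the list of things; names that differ only in an ending like _2 or _b are one class to them, and where a whole thing is asked for, a point or a joint stands for the part that bears it (a point fixed in the world has none). Each returns a list of dicts, best first, with "confidence" (0 to 1); they miss things now and then, are a little off and sometimes report something else, mostly with a low value. They report only what shows in the picture. A call takes as long as a camera call. They do not tell look-alikes from the thing itself.
- ctrl.search_frame(camera, query): "position" ([column, row] as shares, 0 to 1, of the picture: columns of its width, rows of its height, amid what is visible of it).
- ctrl.regions_of(camera, query): "mask" (480x640 bool, what is visible of it) and "position" ([column, row] as shares, 0 to 1, of the picture: columns of its width, rows of its height, amid what is visible of it).
The state is a dict: "clock": time; "joint_pos": joint angles; "qvel": joint speeds; "tau": joint torques, N m; "tool_pos": TCP position; "orientation": TCP orientation; "force": force on the tool from outside, world axes, zero at the start; "moment": the same for the moment, N m; "opening": finger opening in m.
Only numpy, scipy, OpenCV 4.12 (cv2) and the standard library are available. Lean on these libraries where they do the work, as an engineer would, in place of code of your own. Each camera call takes 0.05 s, during which the arm holds its last target.

### The job

Lift the steel carrier tray by its handle with the three lens mounts lying on it, hold its open lip low over the blue bin and tip it so that all three slide in: do not touch the mounts with the gripper or let them drop from a height. Then set the empty tray down flat inside the rim of the white docking frame, either way round, and let go. Leave the metal disc, the round carton and the pen where they are.

Things in the scene. Friction and masses are not known exactly. Their poses are not given: they have to be found in the camera images.
- tray: Slippery steel tray, 200 mm (x) by 120 mm (y), floor 4 mm, walls 4 mm thick, 30 mm high at the back (-x) and sides. The +x end is open, marked by a yellow stripe: pieces slide out there at a tilt of 18 to 26 degrees. Across its middle, along y, runs a black strap handle 12 mm thick (x), 120 mm long, 58 to 80 mm above the underside. Origin: centre of the underside; z up. 250 g.
- tray_grip (a point): Centre of the tray's strap handle, 69 mm above the tray's underside; axes as the tray's.
- tray_lip (a point): Middle of the open edge of the tray's floor, 100 mm along +x from the tray's origin, on the floor's upper face.
- bin: Blue open-topped parts bin, loose, 800 g, outside 210 mm (x) by 180 mm (y) by 80 mm high, walls and floor 5 mm, with a grey lining. Origin: centre of the underside; z up.
- dock: White docking frame fixed to the bench: a plate 236 mm (x) by 156 mm (y), its black floor 12 mm above the bench, surrounded by a rim 10 mm wide that stands 10 mm above that floor (22 mm above the bench). The recess is 216 by 136 mm, for the tray. Origin: centre of the underside.
- dock_floor (a point): Centre of the dock's recess floor, 12 mm above the bench; axes as the dock's.
- mount0: Aluminium lens mount, a block 60 mm (x) by 34 mm (y) by 22 mm (z), about 70 g, with two dark brass-rimmed sockets on top, one of three alike that lie on the tray. Origin: its centre.
- mount1: Aluminium lens mount, a block 60 mm (x) by 34 mm (y) by 22 mm (z), about 70 g, with two dark brass-rimmed sockets on top, one of three alike that lie on the tray. Origin: its centre.
- mount2: Aluminium lens mount, a block 60 mm (x) by 34 mm (y) by 22 mm (z), about 70 g, with two dark brass-rimmed sockets on top, one of three alike that lie on the tray. Origin: its centre.
- disc: Bystander: aluminium holder disc with a pattern of round sockets, 100 mm across, 26 mm high. Origin: centre of the underside.
- carton: Bystander: round lidded carton, 83 mm across, 50 mm high. Origin: centre of the underside.
- pen: Bystander: blue marker pen lying along its x, 140 mm long, 13 mm thick. Origin: underside, about its middle.
Not all that is in view belongs to the job. What is shaped like the tray but red is not meant. What is shaped like the mount2 but orange is not meant.

How it is judged (in metres and radians):
On the way, in this order (a step that is already met when the one before it is completed fails the run):
1. the tray is lifted clear (over 50 mm) with all three mounts on it (height (world z) of tray above 0.05 m and x of mount0 in the frame of tray between -0.1 and 0.1 m and y of mount0 in the frame of tray between -0.06 and 0.06 m and z of mount0 in the frame of tray between 0 and 0.05 m and x of mount1 in the frame of tray between -0.1 and 0.1 m and y of mount1 in the frame of tray between -0.06 and 0.06 m and z of mount1 in the frame of tray between 0 and 0.05 m and x of mount2 in the frame of tray between -0.1 and 0.1 m and y of mount2 in the frame of tray between -0.06 and 0.06 m and z of mount2 in the frame of tray between 0 and 0.05 m), for 0.2 s.
2. all three mounts are in the bin while the tray is still held up (over 50 mm) (height (world z) of tray above 0.05 m and x of mount0 in the frame of bin between -0.105 and 0.105 m and y of mount0 in the frame of bin between -0.09 and 0.09 m and z of mount0 in the frame of bin between 0.005 and 0.072 m and x of mount1 in the frame of bin between -0.105 and 0.105 m and y of mount1 in the frame of bin between -0.09 and 0.09 m and z of mount1 in the frame of bin between 0.005 and 0.072 m and x of mount2 in the frame of bin between -0.105 and 0.105 m and y of mount2 in the frame of bin between -0.09 and 0.09 m and z of mount2 in the frame of bin between 0.005 and 0.072 m), for 0.2 s.
At the end, for the whole second after the job is handed in: All three mounts rest inside the upright blue bin (tilt under 0.1 rad), centres below its rim; the tray rests flat in the dock recess: underside within 4 mm of its floor, tilt under 0.05 rad, centred within 14 mm each way, lengthwise along the dock within 0.15 rad, either way round (x of mount0 in the frame of bin between -0.105 and 0.105 m and y of mount0 in the frame of bin between -0.09 and 0.09 m and z of mount0 in the frame of bin between 0.005 and 0.072 m and x of mount1 in the frame of bin between -0.105 and 0.105 m and y of mount1 in the frame of bin between -0.09 and 0.09 m and z of mount1 in the frame of bin between 0.005 and 0.072 m and x of mount2 in the frame of bin between -0.105 and 0.105 m and y of mount2 in the frame of bin between -0.09 and 0.09 m and z of mount2 in the frame of bin between 0.005 and 0.072 m and angle between bin's own z axis and vertical below 0.1 rad and linear speed of each of mount0, mount1, mount2 below 0.05 m/s and x of tray in the frame of dock_floor between -0.014 and 0.014 m and y of tray in the frame of dock_floor between -0.014 and 0.014 m and z of tray in the frame of dock_floor between -0.004 and 0.004 m and angle between tray's own z axis and vertical below 0.05 rad and angle between the x axis of tray and the x axis of dock, either way round below 0.15 rad and linear speed of tray below 0.03 m/s); the robot touches nothing.
It fails at once if the gripper's fingers or the arm press on a mount (over 0.5 N) (contact force between any of the fingers, the arm and mount0 above 0.5 N or contact force between any of the fingers, the arm and mount1 above 0.5 N or contact force between any of the fingers, the arm and mount2 above 0.5 N).
It fails at once if a mount drops from a height (moves faster than 2 m/s, as after a fall of 0.2 m) (linear speed of any of mount0, mount1, mount2 above 2 m/s).
It fails at once if the disc, the carton or the pen is moved by more than 30 mm (distance of any of disc, carton, pen from where it was at the start of the episode above 0.03 m).
It also fails if it takes over 61 s, if anything falls off the work surface, if the arm or the gripper's body presses on something with over 40 N, if the wrist force passes 120 N, or if a joint passes its speed limit or range.

## Working session

There is one attempt and no reset: what is moved stays moved. The work goes in short steps, Python scripts to look and compute and a tool call to move; the robot and the scene stay as the last step left them, time stands still between calls to the robot, and variables do not carry over. Pictures are saved under pics/ and viewed, and the job is handed in when it is done.

Besides the shell and the picture viewer there is one more tool, called after ">>>" as name(argument=value, ...) on one line, values as JSON. jog_arm: Moves the arm, as the interface text tells. Its arguments: {"type":"object","properties":{"commands":{"type":"array"},"gripper":{"type":"number"}},"required":["commands"]}

```bash
ls; mkdir -p pics; python3 - <<'E'
from plant import ctrl
import cv2
print(ctrl.get_obs())
for n in ["scene","side","wrist"]:
    s=ctrl.snapshot(n)
    cv2.imwrite(f"pics/{n}0.png",s["image"][:,:,::-1])
    print(n,{k:v for k,v in s.items() if k!="image"})
E
```

```text
pics
{'clock': 0.0, 'joint_pos': array([-5.23635798e+01,  2.05926226e+01,  6.35328210e-01, -2.03701370e-02,
       -7.01371831e+01, -1.65066112e+01]), 'qvel': array([ 0.00714805,  0.00674729, -0.08177426,  0.03985475, -0.04314961,
       -0.03692282]), 'tau': array([ 2.14296539e-03, -5.82722032e+01,  2.93049413e+01,  6.99694008e+00,
        6.69937843e-03, -1.22665606e-04]), 'tool_pos': array([ 0.24310159, -0.62912706,  0.19412036]), 'orientation': array([ 1.79903975e+02, -8.48605617e-03, -1.58877121e+02]), 'force': array([-0.96818913,  0.17502168,  0.04358129]), 'moment': array([ 0.00172692,  0.05351597, -0.02321314]), 'opening': 0.08776378330333785}
scene {'mtx': array([[527.11342139,   0.        , 325.26065355],
       [  0.        , 527.11342139, 237.85979031],
       [  0.        ,   0.        ,   1.        ]]), 'k1': -0.06805122110414244, 'position': array([ 0.99177522, -0.80686074,  1.12601342]), 'orientation': array([3.87929212e+01, 1.40316938e-02, 3.36336761e+01])}
side {'mtx': array([[587.92209146,   0.        , 322.27665351],
       [  0.        , 587.92209146, 237.82178888],
       [  0.        ,   0.        ,   1.        ]]), 'k1': -0.19804845616119254, 'position': array([ 0.89538706, -1.49132381,  1.30167228]), 'orientation': array([50.06557207, -1.03935167, 17.55262025])}
wrist {'mtx': array([[357.65113462,   0.        , 317.09160415],
       [  0.        , 357.65113462, 242.6568668 ],
       [  0.        ,   0.        ,   1.        ]]), 'k1': -0.013020339726959252, 'hand_eye': array([[-3.99751695e-04,  9.58389672e-01,  2.85462917e-01,
         7.77677048e-02],
       [ 9.99999865e-01,  4.77651988e-04, -2.03266648e-04,
         7.92682510e-05],
       [-3.31160586e-04,  2.85462797e-01, -9.58389734e-01,
        -1.89503185e-01],
       [ 0.00000000e+00,  0.00000000e+00,  0.00000000e+00,
         1.00000000e+00]])}
```

View pics/scene0.png

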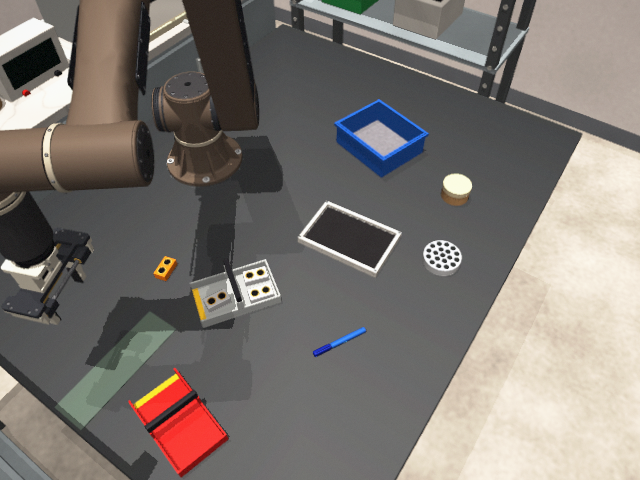

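View pics/side0.png

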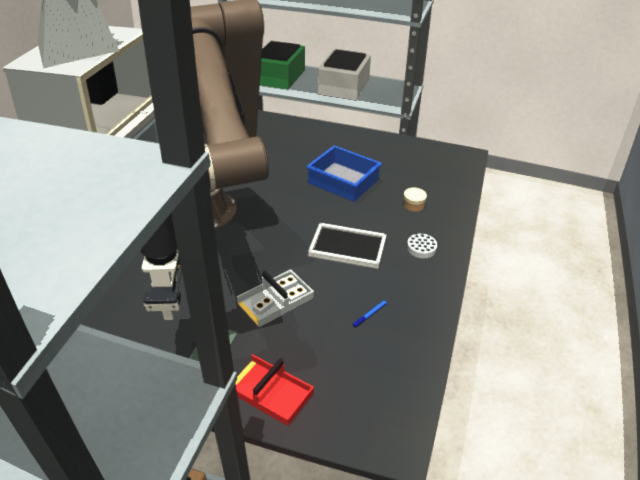

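View pics/wrist0.png

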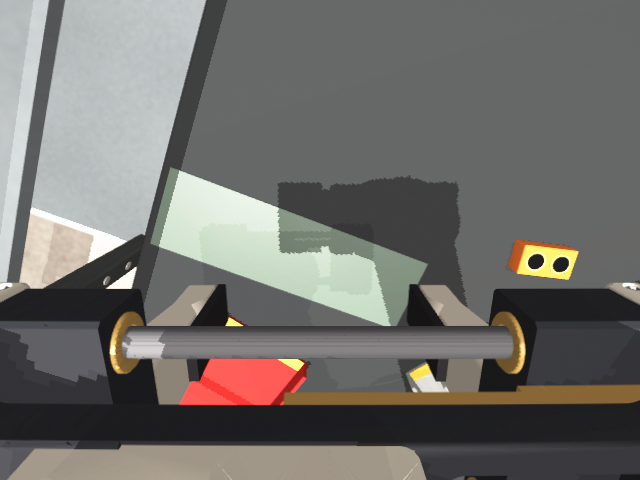

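The scene view shows the steel tray at about (238,292) with its yellow lip to the left. The red look-alike is at (180,420) and the orange mount look-alike at (165,268). The dock is at (350,237), the bin at (381,138), the disc at (442,257), the carton at (456,189) and the pen at (340,342). A translucent green pane is at (120,370).

```bash
cat > h.py <<'E'
import numpy as np, cv2
from scipy.spatial.transform import Rotation as Ro
from scipy.optimize import least_squares
def R(rpy): return Ro.from_euler('xyz',rpy,degrees=True).as_matrix()
def cam(s,obs=None):
    if "hand_eye" in s:
        T=np.eye(4);T[:3,:3]=R(obs["orientation"]);T[:3,3]=obs["tool_pos"];T=T@s["hand_eye"]
        return dict(M=s["mtx"],k=s["k1"],R=T[:3,:3],t=T[:3,3])
    return dict(M=s["mtx"],k=s["k1"],R=R(s["orientation"]),t=s["position"])
def ray(c,uv):
    p=cv2.undistortPoints(np.array([[uv]],float),c["M"],np.array([c["k"],0,0,0.]))[0,0]
    d=c["R"]@np.array([p[0],-p[1],-1]);return c["t"],d/np.linalg.norm(d)
def proj(c,X):
    q=(np.atleast_2d(X)-c["t"])@c["R"];x=q[:,0]/-q[:,2];y=-q[:,1]/-q[:,2];f=1+c["k"]*(x*x+y*y)
    return np.c_[c["M"][0,0]*x*f+c["M"][0,2],c["M"][1,1]*y*f+c["M"][1,2]]
def onz(c,uv,z):
    o,d=ray(c,uv);return o+d*(z-o[2])/d[2]
def tri(cs,uvs):
    A=np.zeros((3,3));b=np.zeros(3)
    for c,u in zip(cs,uvs):
        o,d=ray(c,u);P=np.eye(3)-np.outer(d,d);A+=P;b+=P@o
    X=np.linalg.solve(A,b);return X,[np.round(proj(c,X)[0]-u,1) for c,u in zip(cs,uvs)]
E
python3 - <<'E'
from h import *
from plant import ctrl
C={};
for n in ["scene","side"]:
    s=ctrl.snapshot(n);C[n]=cam(s)
    np.save(f"{n}.npy",C[n],allow_pickle=True)
W=np.array([640,480])
for q in ["tray","tray_grip","tray_lip","bin","dock","mount0","disc","carton","pen"]:
    r={}
    for n in C:
        L=ctrl.search_frame(n,q); r[n]=[(np.round(np.array(d["position"])*W,1).tolist(),round(d["confidence"],2)) for d in L[:5]]
    print(q,r)
    try: print("   ",tri([C["scene"],C["side"]],[np.array(r["scene"][0][0]),np.array(r["side"][0][0])]))
    except Exception as e: print(e)
s=cv2.imread("pics/scene0.png");d=cv2.imread("pics/side0.png")
cv2.imwrite("pics/cropa.png",cv2.resize(s[220:345,150:310],None,fx=5,fy=5,interpolation=cv2.INTER_CUBIC)[:600])
cv2.imwrite("pics/cropb.png",cv2.resize(d[255:345,225:345],None,fx=6,fy=6,interpolation=cv2.INTER_CUBIC))
E
```

```text
tray {'scene': [([228.8, 291.6], 0.72), ([178.7, 426.3], 0.68)], 'side': [([274.7, 391.9], 0.79), ([271.7, 297.5], 0.61)]}
    (array([ 0.34012794, -0.3268345 , -0.29415867]), [array([ 4.9, 44.7]), array([-12.6, -37.6])])
tray_grip {'scene': [([181.3, 426.3], 0.95), ([228.7, 292.1], 0.74)], 'side': [([272.4, 389.8], 0.89), ([269.9, 296.2], 0.76)]}
    (array([ 0.52348607, -0.65965405,  0.01901614]), [array([-1.3, -1.8]), array([1.4, 1.1])])
tray_lip {'scene': [([228.7, 288.6], 0.87), ([180.3, 421.6], 0.71)], 'side': [([270.6, 298.4], 0.89)]}
    (array([ 0.38499614, -0.33293356,  0.00710994]), [array([0.8, 1.2]), array([-0.8, -0.9])])
bin {'scene': [([379.2, 137.4], 0.75)], 'side': [([348.0, 172.1], 0.89), ([271.6, 298.2], 0.36)]}
    (array([0.45219991, 0.29710239, 0.08713235]), [array([0.3, 0.7]), array([-0.4, -0.5])])
dock {'scene': [([351.9, 236.7], 0.92)], 'side': [([349.7, 243.6], 0.92), ([264.0, 303.3], 0.42)]}
    (array([ 0.55255247, -0.01853137,  0.01431935]), [array([-0.4, -0.6]), array([0.4, 0.4])])
mount0 {'scene': [([165.9, 267.8], 0.85), ([255.1, 273.9], 0.79), ([215.5, 298.7], 0.7), ([262.7, 290.2], 0.53)], 'side': [([263.8, 306.1], 0.54), ([295.3, 289.8], 0.51), ([285.6, 282.2], 0.46)]}
    (array([ 0.4084621 , -0.49074138,  0.20934977]), [array([ 9.1, 26.9]), array([-10.7, -19.5])])
disc {'scene': [([442.1, 260.8], 0.69)], 'side': [([420.6, 244.2], 0.92), ([347.6, 246.0], 0.29)]}
    (array([0.78993198, 0.03247063, 0.03168064]), [array([-2.1, -2.2]), array([2. , 1.3])])
carton {'scene': [([458.1, 191.7], 0.65)], 'side': [([413.8, 199.8], 0.74)]}
    (array([0.71638023, 0.30661945, 0.00831019]), [array([-1.4, -1.7]), array([1.4, 1.1])])
pen {'scene': [([336.4, 342.6], 0.8)], 'side': [([289.5, 283.9], 0.69), ([365.7, 314.0], 0.48)]}
    (array([ 0.59762246, -0.37696127,  0.1343313 ]), [array([-52.8, -24.9]), array([43.9, 10. ])])
```

View pics/cropa.png

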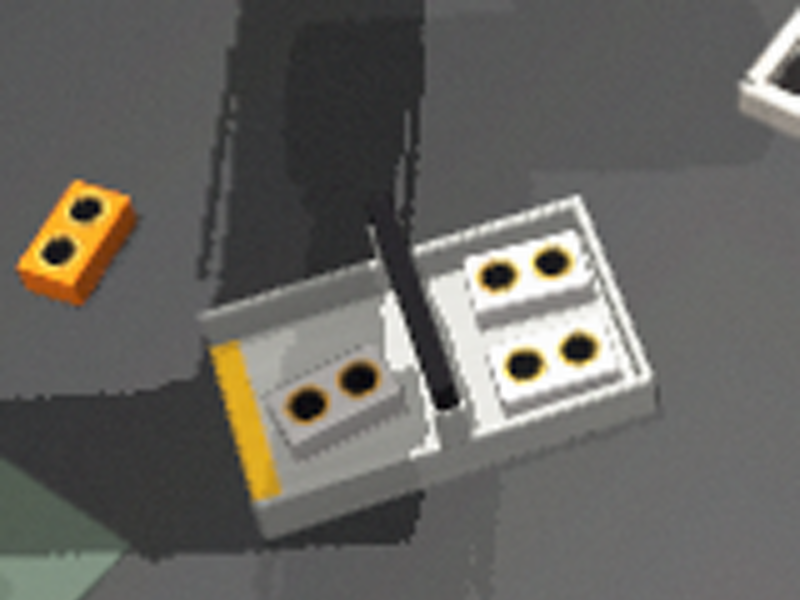

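View pics/cropb.png

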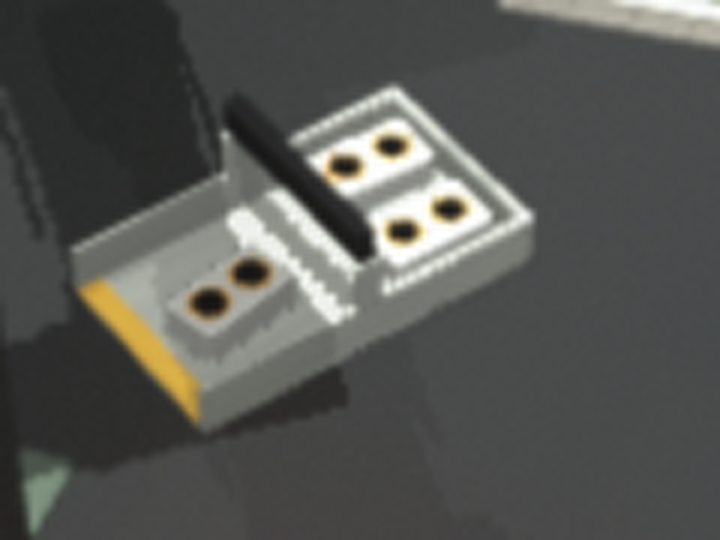

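Two things are tray-shaped: the steel one at scene (238,292) and the red one at (180,420). The enlarged crop confirms the steel tray, which is grey with a yellow stripe and a black handle and carries three aluminium mounts. The orange block at (165,268) is a decoy. Next I'll look at the bin and dock.

```bash
python3 - <<'E'
import cv2
s=cv2.imread("pics/scene0.png");d=cv2.imread("pics/side0.png")
cv2.imwrite("pics/cropc.png",cv2.resize(s[90:290,290:440],None,fx=3,fy=3,interpolation=cv2.INTER_CUBIC)) # 450x600
cv2.imwrite("pics/cropd.png",cv2.resize(d[140:275,300:400],None,fx=4,fy=4,interpolation=cv2.INTER_CUBIC)) #400x540
E
```

```text
(no output)
```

View pics/cropc.png

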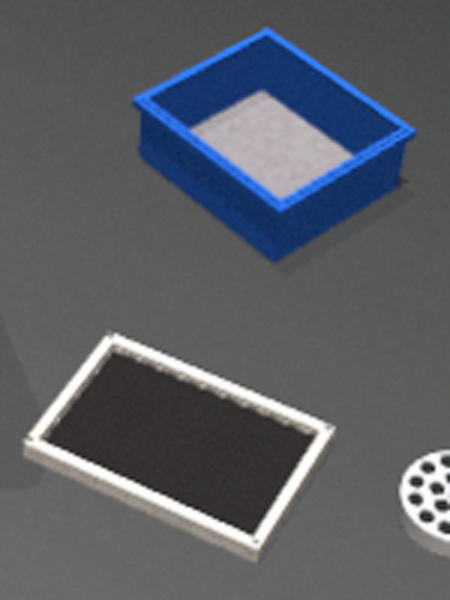

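View pics/cropd.png

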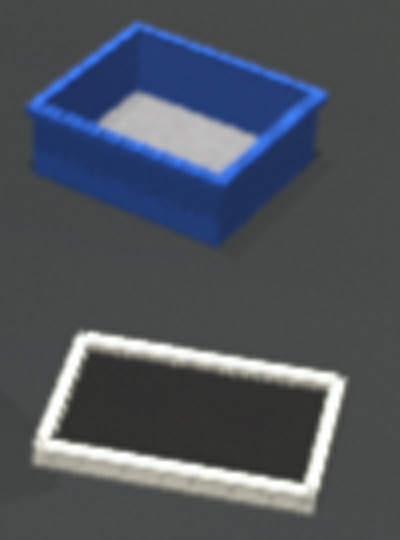

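```bash
cat > fit.py <<'E'
from h import *
C=[np.load("scene.npy",allow_pickle=True).item(),np.load("side.npy",allow_pickle=True).item()]
a=lambda o,f,L:[(o[0]+x/f,o[1]+y/f) for x,y in L]
print("bin")
s=a((290,90),3,[(267,28),(415,133),(280,208),(133,103),(278,262),(140,155)])
d=a((300,140),4,[(140,22),(327,95),(222,180),(30,105),(220,243),(35,170)])
B=[tri(C,p) for p in zip(s,d)]
for b in B: print(np.round(b[0],3),b[1])
B=np.array([b[0] for b in B]);print([round(np.linalg.norm(B[i]-B[(i+1)%4]),3) for i in range(4)],B[:4].mean(0), [np.round(np.degrees(np.arctan2(*(B[(i+1)%4]-B[i])[[1,0]])),1) for i in range(4)])
print("dock")
s=a((290,90),3,[(112,335),(333,430),(257,545),(25,442)])
d=a((300,140),4,[(82,333),(345,377),(312,493),(37,443)])
B=[tri(C,p) for p in zip(s,d)]
for b in B: print(np.round(b[0],3),b[1])
B=np.array([b[0] for b in B]);print([round(np.linalg.norm(B[i]-B[(i+1)%4]),3) for i in range(4)],B[:4].mean(0), [np.round(np.degrees(np.arctan2(*(B[(i+1)%4]-B[i])[[1,0]])),1) for i in range(4)])
def fit(obs,x0):
    def f(p):
        r=[]
        for ci,X,uv in obs:
            W=R([0,0,p[3]])@np.array(X)+p[:3]; r+=list(proj(C[ci],W)[0]-uv)
        return np.array(r)
    o=least_squares(f,x0,x_scale=[.01,.01,.01,1],loss='soft_l1');print(np.round(o.x,4));print(np.round(f(o.x).reshape(-1,2),1).tolist());return o.x
print("tray")
P=[(-.1,-.06,.03),(-.1,.06,.03),(.1,-.06,.03),(.1,.06,0),(0,-.06,.08),(0,.06,.08)]
s=a((150,220),5,[(577,197),(655,380),(200,317),(262,540),(376,198),(447,398)])
d=a((225,255),6,[(395,85),(532,215),(75,250),(205,432),(237,100),(362,240)])
fit([(0,X,u) for X,u in zip(P,s)]+[(1,X,u) for X,u in zip(P,d)],[.39,-.33,0,-110])
def rect(a_,b_,z):return [(-a_,b_,z),(a_,b_,z),(a_,-b_,z),(-a_,-b_,z)]
E
python3 fit.py
```

```text
bin
[0.353 0.467 0.083] [array([-0.1, -0.2]), array([0.1, 0.1])]
[0.559 0.412 0.074] [array([-0.3, -0.5]), array([0.3, 0.3])]
[0.501 0.234 0.077] [array([-0.3, -0.5]), array([0.3, 0.4])]
[0.302 0.278 0.087] [array([-0.3, -0.8]), array([0.4, 0.6])]
[0.503 0.238 0.002] [array([-0.5, -0.8]), array([0.5, 0.5])]
[0.3   0.298 0.001] [array([-0.2, -0.4]), array([0.2, 0.3])]
[np.float64(0.214), np.float64(0.188), np.float64(0.205), np.float64(0.196)] [0.42868946 0.34781868 0.08047076] [np.float64(-15.0), np.float64(-107.9), np.float64(167.4), np.float64(74.9)]
dock
[0.427 0.05  0.018] [array([-0.4, -0.7]), array([0.4, 0.5])]
[0.661 0.057 0.025] [array([-0.4, -0.6]), array([0.4, 0.4])]
[ 0.666 -0.084  0.016] [array([-0.2, -0.3]), array([0.2, 0.2])]
[ 0.438 -0.107  0.023] [array([-0.3, -0.5]), array([0.3, 0.3])]
[np.float64(0.234), np.float64(0.142), np.float64(0.229), np.float64(0.157)] [ 0.54802322 -0.02094485  0.02039588] [np.float64(1.8), np.float64(-88.1), np.float64(-174.4), np.float64(93.8)]
tray
[ 4.059000e-01 -3.339000e-01 -1.900000e-03 -1.247848e+02]
[[0.1, 0.0], [-0.7, -0.0], [-0.3, -0.5], [0.6, 0.1], [0.0, -0.3], [-1.0, -1.9], [0.4, 1.0], [0.4, 1.0], [-0.2, 0.4], [0.4, 0.8], [-0.4, -0.1], [1.5, -0.8]]
```

```bash
python3 - <<'E'
from h import *
import cv2
C=[np.load("scene.npy",allow_pickle=True).item(),np.load("side.npy",allow_pickle=True).item()]
for u in [(55,405),(85,430),(178,328),(150,312)]: print("scene on z0",np.round(onz(C[0],u,0),3))
s=cv2.imread("pics/side0.png");cv2.imwrite("pics/crope.png",cv2.resize(s[290:440,180:330],None,fx=4,fy=4))
w=cv2.imread("pics/wrist0.png")
O=dict(orientation=[179.904,-.0085,-158.877],tool_pos=np.array([.2431,-.6291,.1941]))
from plant import ctrl
o=ctrl.get_obs();W=cam(ctrl.snapshot("wrist"),o)
for u in [(172,168),(150,242),(427,264),(390,326)]: print("wrist on z0",np.round(onz(W,u,0),3))
for u,v in [((178,328),(390,326)),((150,312),(427,264)),((55,405),(172,168)),((85,430),(150,242))]: print(tri([C[0],W],[u,v]))
print(proj(C[0],np.array([[.165,-.378,0]])))
E
```

```text
scene on z0 [ 0.253 -0.786  0.   ]
scene on z0 [ 0.353 -0.784  0.   ]
scene on z0 [ 0.348 -0.485  0.   ]
scene on z0 [ 0.259 -0.491  0.   ]
wrist on z0 [ 0.256 -0.789  0.   ]
wrist on z0 [ 0.344 -0.792 -0.   ]
wrist on z0 [ 0.256 -0.49   0.   ]
wrist on z0 [ 0.344 -0.496  0.   ]
(array([ 0.34649632, -0.48837568, -0.00572461]), [array([-1. ,  1.9]), array([4. , 1.5])])
(array([ 0.25666667, -0.48943888, -0.002628  ]), [array([ 0.1, -0.3]), array([-0.7, -0.2])])
(array([ 0.25531083, -0.78664439,  0.00419293]), [array([-0.5,  0.2]), array([1. , 0.7])])
(array([ 0.34797627, -0.78871586, -0.00509553]), [array([-2.2,  1.1]), array([3.8, 2.4])])
[[155.45117302 264.35481994]]
```

View pics/crope.png

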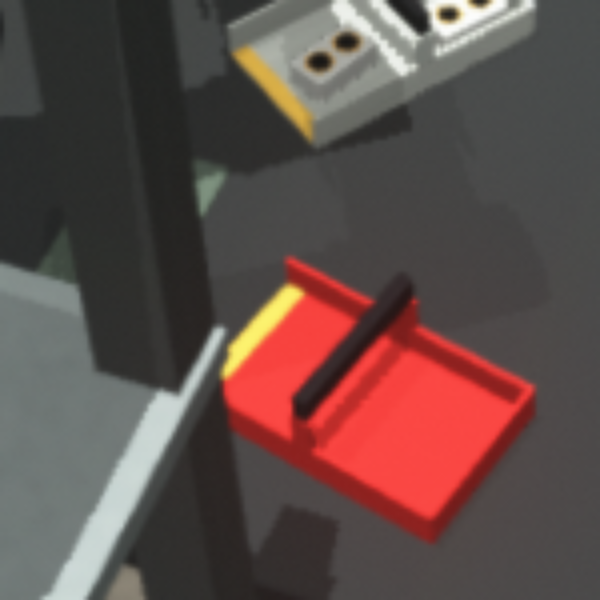

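The glass pane lies flat and is harmless. I'll rotate to line up with the handle and go above the tray.

>>> jog_arm(commands=[{"roll":0.14},{"roll":0.14},{"roll":0.14},{"roll":0.14},{"roll":0.14},{"roll":0.14},{"roll":0.136}])

```text
validation failed for argument at $.co...
```

>>> jog_arm(commands=[{"y":3.7,"x":0.4},{"y":3.7,"x":0.4},{"y":3.7,"x":0.4},{"y":3.7,"x":0.4},{"y":3.7,"x":0.4},{"y":3.7,"x":0.4},{"y":3.7,"x":0.4},{"y":3.7,"x":0.4},{"y":3.7,"x":0.4},{}])

```text
validation failed for argument at $.co...
```

```bash
python3 - <<'E'
from h import *
from plant import ctrl
o=ctrl.get_obs();s=ctrl.snapshot("wrist");print(o["clock"],o["tool_pos"],o["orientation"],o["joint_pos"])
cv2.imwrite("pics/wrist1.png",s["image"][:,:,::-1]);c=cam(s,o);np.save("w1.npy",c,allow_pickle=True)
E
```

```text
1.2 [ 0.24333234 -0.6296069   0.19508528] [-1.79997917e+02  1.07448676e-04 -1.58869038e+02] [-5.23609090e+01  2.05453761e+01  6.83441230e-01  5.19751534e-04
 -7.01360376e+01 -1.65083057e+01]
```

View pics/wrist1.png

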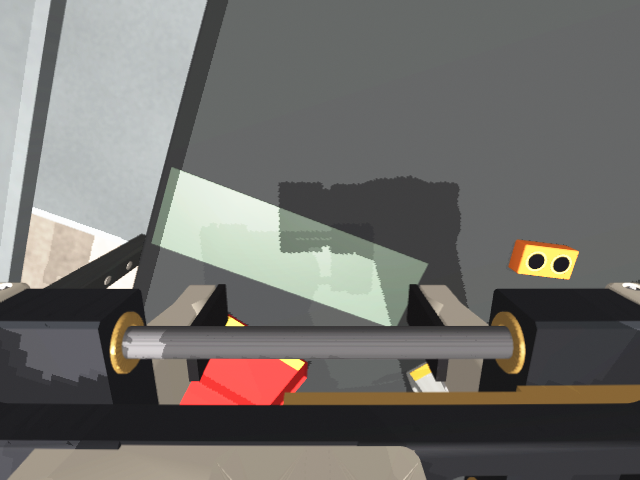

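Validation refused the rows, probably because every row needs all four keys.

>>> jog_arm(commands=[{"x":0,"y":0,"z":0,"roll":0.14},{"x":0,"y":0,"z":0,"roll":0.14},{"x":0,"y":0,"z":0,"roll":0.14},{"x":0,"y":0,"z":0,"roll":0.14},{"x":0,"y":0,"z":0,"roll":0.14},{"x":0,"y":0,"z":0,"roll":0.14},{"x":0,"y":0,"z":0,"roll":0.136}])

```text
clock: 1.95
tool_pos: [0.2433, -0.6296, 0.195]
orientation: [180.0, -0.0, 144.9]
force: [0.6, -0.4, 0.5]
opening: 0.0879
```

>>> jog_arm(commands=[{"x":0.4,"y":3.7,"z":0,"roll":0},{"x":0.4,"y":3.7,"z":0,"roll":0},{"x":0.4,"y":3.7,"z":0,"roll":0},{"x":0.4,"y":3.7,"z":0,"roll":0},{"x":0.4,"y":3.7,"z":0,"roll":0},{"x":0.4,"y":3.7,"z":0,"roll":0},{"x":0.4,"y":3.7,"z":0,"roll":0},{"x":0.4,"y":3.7,"z":0,"roll":0},{"x":0.4,"y":3.7,"z":0,"roll":0},{"x":0,"y":0,"z":0,"roll":0}])

```text
clock: 2.95
tool_pos: [0.4055, -0.3328, 0.1955]
orientation: [180.0, 0.1, 145.4]
force: [-0.8, -0.5, -0.2]
opening: 0.0877
```

```bash
python3 - <<'E'
from h import *
from plant import ctrl
o=ctrl.get_obs();s=ctrl.snapshot("wrist");print(o["clock"],o["tool_pos"],o["orientation"],o["joint_pos"])
cv2.imwrite("pics/wrist2.png",s["image"][:,:,::-1]);c=cam(s,o);np.save("w1.npy",c,allow_pickle=True)
E
```

```text
2.95 [ 0.40548365 -0.33283163  0.19554824] [1.79955009e+02 6.51532553e-02 1.45408938e+02] [-1.79548556e+01  6.26935560e+00 -1.81464093e+01 -2.68726140e-02
 -6.55089308e+01 -1.06625057e+02]
```

View pics/wrist2.png

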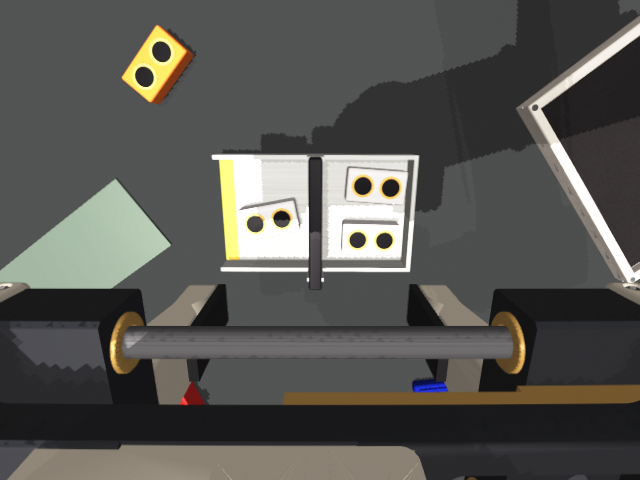

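The wrist view shows the steel tray with its handle running from (316,156) to (315,289), yellow lip on the left, one mount at (270,218) and two at the back. I'll fit its pose from all three views.

```bash
cat > fit2.py <<'E'
from h import *
C=[np.load("scene.npy",allow_pickle=True).item(),np.load("side.npy",allow_pickle=True).item(),np.load("w1.npy",allow_pickle=True).item()]
a=lambda o,f,L:[(o[0]+x/f,o[1]+y/f) for x,y in L]
P=[(-.1,-.06,.03),(-.1,.06,.03),(.1,-.06,.03),(.1,.06,0),(0,-.06,.08),(0,.06,.08)]
s=a((150,220),5,[(577,197),(655,380),(200,317),(262,540),(376,198),(447,398)])
d=a((225,255),6,[(395,85),(532,215),(75,250),(205,432),(237,100),(362,240)])
P2=[(-.1,-.06,.03),(-.1,.06,.03),(.1,-.06,.03),(.1,.06,.03),(0,-.06,.08),(0,.06,.08)]
w=[(418,156),(410,271),(214,156),(221,270),(316,156),(315,289)]
obs=[(0,X,u) for X,u in zip(P,s)]+[(1,X,u) for X,u in zip(P,d)]; ow=[(2,X,u) for X,u in zip(P2,w)]
def fit(obs,x0):
    def f(p):
        return np.array([proj(C[ci],R([0,0,p[3]])@np.array(X)+p[:3])[0]-uv for ci,X,uv in obs]).ravel()
    o=least_squares(f,x0,x_scale=[.01,.01,.01,1],loss='soft_l1');print(np.round(o.x,4));print(np.round(f(o.x).reshape(-1,2),1).tolist());return o.x
fit(ow,[.4,-.33,0,-125]);fit(obs+ow,[.4,-.33,0,-125])
E
python3 fit2.py
```

```text
[ 4.046000e-01 -3.342000e-01 -3.100000e-03 -1.249046e+02]
[[0.5, -0.4], [-1.1, -0.3], [-0.6, -1.4], [1.0, -0.1], [-0.2, 2.0], [0.3, 0.6]]
[ 4.048000e-01 -3.340000e-01 -2.900000e-03 -1.248745e+02]
[[-0.1, 0.1], [-1.1, 0.1], [-0.6, -0.5], [0.3, 0.1], [-0.2, -0.2], [-1.4, -1.9], [0.1, 1.2], [0.1, 1.2], [-0.5, 0.5], [-0.0, 1.0], [-0.7, 0.0], [1.1, -0.6], [0.7, -0.4], [-0.8, -0.3], [-0.4, -1.3], [1.3, 0.0], [0.1, 2.1], [0.6, 0.7]]
```

The tray pose agrees across the views: (0.405, -0.334), z near 0, yaw -124.9°. The jog has no tilt command, so before gripping I'll check with an empty gripper how the arm behaves at its inner reach limit.

>>> jog_arm(commands=[{"x":3,"y":0,"z":0,"roll":0},{"x":3,"y":0,"z":0,"roll":0},{"x":3,"y":0,"z":0,"roll":0},{"x":3,"y":0,"z":0,"roll":0},{"x":1,"y":0,"z":0,"roll":0}])

```text
clock: 3.5
tool_pos: [0.2947, -0.2609, 0.1952]
orientation: [180.0, 0.0, 145.2]
force: [1.0, -0.3, 1.0]
opening: 0.0876
```

```bash
cat > st.py <<'E'
from plant import ctrl
import numpy as np
o=ctrl.get_obs();np.set_printoptions(precision=4,suppress=True)
print(o["clock"],o["tool_pos"],"r",np.hypot(*o["tool_pos"][:2]),o["orientation"],"j",o["joint_pos"],"F",o["force"],"M",o["moment"],"open",o["opening"])
E
python3 st.py
```

```text
3.5 [ 0.2947 -0.2609  0.1952] r 0.3935503963565352 [179.9666   0.0217 145.1618] j [ -12.3784   -7.5626  -31.806    -0.0247  -65.7237 -112.4496] F [ 0.9635 -0.2918  1.0376] M [-0.1476 -0.1002 -0.0185] open 0.08759991779262973
```

>>> jog_arm(commands=[{"x":0,"y":0,"z":-4,"roll":0},{"x":0,"y":0,"z":-4,"roll":0},{"x":3,"y":0,"z":0,"roll":0},{"x":3,"y":0,"z":0,"roll":0}])

```text
clock: 3.9
tool_pos: [0.2479, -0.2276, 0.276]
orientation: [180.0, 0.1, 145.1]
force: [-0.4, -0.4, 0.0]
opening: 0.0875
```

```bash
python3 st.py
```

```text
3.9 [ 0.2479 -0.2276  0.276 ] r 0.3365426373431168 [179.9826   0.062  145.1094] j [  -7.7897  -17.3328  -28.2268    0.013   -79.0428 -117.1033] F [-0.3724 -0.4225  0.0254] M [ 0.1086  0.0366 -0.0061] open 0.08750874236583267
```

```bash
cat > kin.py <<'E'
import numpy as np
from scipy.optimize import least_squares
D=np.array([[20.546,.682,np.hypot(.2433,.6296),.1951],[6.269,-18.146,np.hypot(.40548,.33283),.19555],[-7.5626,-31.806,.39355,.1952],[-17.333,-28.227,.33654,.276]])
def fk(p,j2,j3):
    a,L2,L3,h=p[:4];j2,j3=np.radians(j2),np.radians(j3)
    return a+L2*np.sin(j2)+L3*np.cos(j2-j3), h+L2*np.cos(j2)-L3*np.sin(j2-j3)
def f(p):
    r,z=fk(p,D[:,0],D[:,1]);return np.r_[np.hypot(r,p[4])-D[:,2],z-D[:,3]]
o=least_squares(f,[0,.4,.4,.1,.19]);p=o.x
if __name__=="__main__":
    print(np.round(p,4),np.abs(o.fun).max())
    for z in [.05,.1,.13,.16,.2,.25,.3,.4]:
        out=[]
        for r in np.arange(.2,1,.025):
            if r<p[4]:continue
            rho=np.sqrt(r*r-p[4]**2)
            s=least_squares(lambda q:np.array(fk(p,*q))-[rho,z],[0,-20]).x
            ok=np.abs(np.array(fk(p,*s))-[rho,z]).max()<1e-4 and -82<s[0]<121.7 and -58.28<s[1]<71.7 and -174.8<s[0]-s[1]-90<-.11
            out.append((round(r,3),np.round(s).tolist(),ok))
        g=[x for x in out if x[2]];print(z,g[0],g[-1])
E
python3 kin.py
```

```text
[ 0.0009  0.5997  0.4641 -0.2087  0.1895] 0.00021052823413614252
0.05 (np.float64(0.275), [-13.0, -57.0], np.True_) (np.float64(0.975), [56.0, 47.0], np.True_)
0.1 (np.float64(0.225), [-29.0, -57.0], np.True_) (np.float64(0.975), [55.0, 51.0], np.True_)
0.13 (np.float64(0.2), [-40.0, -55.0], np.True_) (np.float64(0.975), [55.0, 54.0], np.True_)
0.16 (np.float64(0.2), [-41.0, -51.0], np.True_) (np.float64(0.975), [55.0, 58.0], np.True_)
0.2 (np.float64(0.2), [-42.0, -47.0], np.True_) (np.float64(0.975), [56.0, 65.0], np.True_)
0.25 (np.float64(0.2), [-42.0, -40.0], np.True_) (np.float64(0.95), [52.0, 64.0], np.True_)
0.3 (np.float64(0.2), [-41.0, -34.0], np.True_) (np.float64(0.925), [49.0, 64.0], np.True_)
0.4 (np.float64(0.2), [-39.0, -21.0], np.True_) (np.float64(0.875), [46.0, 70.0], np.True_)
```

The inner limit isn't binding anywhere useful. Now the outer limit, still with an empty gripper and high up.

>>> jog_arm(commands=[{"x":-5,"y":0,"z":0,"roll":0},{"x":-5,"y":0,"z":0,"roll":0},{"x":-5,"y":0,"z":0,"roll":0},{"x":-5,"y":0,"z":0,"roll":0},{"x":-5,"y":0,"z":0,"roll":0},{"x":-5,"y":0,"z":0,"roll":0},{"x":-5,"y":0,"z":0,"roll":0},{"x":-5,"y":0,"z":0,"roll":0},{"x":-5,"y":0,"z":0,"roll":0},{"x":-5,"y":0,"z":0,"roll":0},{"x":-5,"y":0,"z":0,"roll":0},{"x":-5,"y":0,"z":0,"roll":0}])

```text
clock: 5.1
tool_pos: [0.7323, -0.5655, 0.274]
orientation: [-180.0, -0.1, 145.2]
force: [2.6, -1.3, 1.7]
opening: 0.0877
```

```bash
python3 st.py
```

```text
5.1 [ 0.7323 -0.5655  0.274 ] r 0.9252240990162598 [-179.9797   -0.0598  145.1547] j [ -25.7052   48.4007   59.0054    0.0107 -100.6671  -99.138 ] F [ 2.5545 -1.3327  1.6927] M [-0.2006 -0.3716  0.0203] open 0.08771836682596121
```

>>> jog_arm(commands=[{"x":-2,"y":0,"z":0,"roll":0},{"x":-2,"y":0,"z":0,"roll":0}])

```text
clock: 5.3
tool_pos: [0.7579, -0.5837, 0.2671]
orientation: [-179.8, -0.0, 145.1]
force: [3.5, -12.1, 30.0]
opening: 0.0872
```

```bash
python3 st.py
```

```text
5.3 [ 0.7579 -0.5837  0.2671] r 0.9566219836464751 [-179.8126   -0.0208  145.1271] j [ -25.96     55.0866   71.7445    0.1899 -106.7074  -98.8584] F [  3.4767 -12.0737  29.9954] M [-3.7855 -1.1193  0.1225] open 0.08722991749117862
```

At the outer limit the arm just stops against joint 3 and keeps its orientation, so reach limits can't tilt the tool. I'll back off straight away.

The plan is to tip it mechanically:
- Pinch only the top few millimetres of the strap, so the tray can pivot about its own y axis in the pads.
- Press the underside behind the handle on the bin's near rim, so the lip tips down inside the bin.

Going back over the tray.

>>> jog_arm(commands=[{"x":2,"y":0,"z":0,"roll":0},{"x":4,"y":0,"z":0,"roll":0},{"x":5,"y":0,"z":0,"roll":0},{"x":5,"y":0,"z":0,"roll":0},{"x":5,"y":0,"z":0,"roll":0},{"x":5,"y":0,"z":0,"roll":0},{"x":5,"y":0,"z":1,"roll":0},{"x":5,"y":0,"z":2,"roll":0},{"x":4,"y":0,"z":2,"roll":0},{"x":3,"y":0.3,"z":2,"roll":0},{"x":0,"y":0,"z":0,"roll":0}])

```text
clock: 6.4
tool_pos: [0.4121, -0.3381, 0.1994]
orientation: [-180.0, 0.1, 145.2]
force: [0.5, 0.2, 0.9]
opening: 0.0876
```

```bash
python3 st.py; python3 - <<'E'
from h import *
from plant import ctrl
o=ctrl.get_obs();s=ctrl.snapshot("wrist")
cv2.imwrite("pics/wrist3.png",s["image"][:,:,::-1]);c=cam(s,o)
X=np.array([[.4048,-.334,.08]]);print(proj(c,X),o["tool_pos"],o["orientation"])
E
```

```text
6.4 [ 0.4121 -0.3381  0.1994] r 0.5330247080319047 [-179.9506    0.1494  145.1594] j [ -18.2009    6.8746  -16.977     0.0986  -66.0194 -106.6798] F [0.5125 0.1948 0.8528] M [-0.1202 -0.1015 -0.0479] open 0.08757609312013061
[[316.68726234 217.76578807]] [ 0.41209253 -0.33807557  0.19937163] [-1.79950602e+02  1.49449819e-01  1.45159409e+02]
```

View pics/wrist3.png

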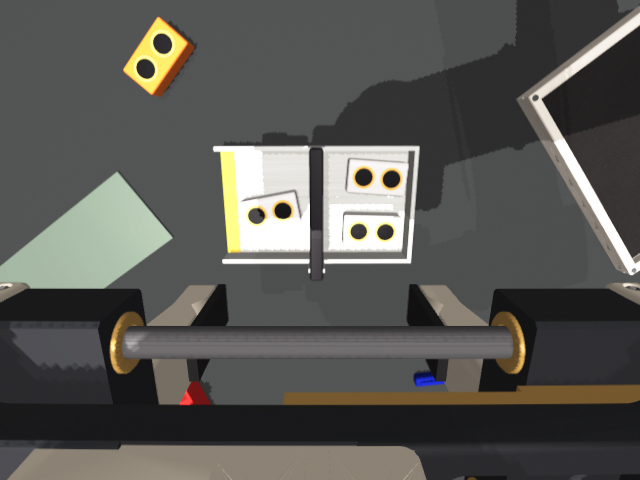

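>>> jog_arm(commands=[{"x":0.8,"y":0,"z":2,"roll":0},{"x":0,"y":0,"z":3,"roll":0},{"x":0,"y":0,"z":3,"roll":0},{"x":0,"y":0,"z":2.5,"roll":0},{"x":0,"y":0,"z":1.5,"roll":0},{"x":0,"y":0,"z":0.8,"roll":0},{"x":0,"y":0,"z":0,"roll":0}], gripper=4)

```text
clock: 7.15
tool_pos: [0.4111, -0.3368, 0.0727]
orientation: [-179.9, 0.3, 145.2]
force: [0.9, 0.6, 0.9]
opening: 0.0415
```

```bash
python3 st.py
```

```text
7.15 [ 0.4111 -0.3368  0.0727] r 0.5314611379355105 [-179.9035    0.326   145.1899] j [ -18.0185   13.5399  -27.115     0.247   -49.0612 -106.9533] F [0.8881 0.6198 0.9032] M [-0.0464 -0.0259  0.0453] open 0.04154814372737609
```

>>> jog_arm(commands=[{"x":0.7,"y":-0.1,"z":0.1,"roll":0},{"x":0,"y":0,"z":0,"roll":0}])

```text
clock: 7.35
tool_pos: [0.4042, -0.333, 0.0732]
orientation: [-180.0, 0.4, 145.2]
force: [0.1, -0.2, 0.1]
opening: 0.0398
```

>>> jog_arm(commands=[{"x":0,"y":0,"z":0,"roll":0},{"x":0,"y":0,"z":0,"roll":0},{"x":0,"y":0,"z":0,"roll":0},{"x":0,"y":0,"z":0,"roll":0},{"x":0,"y":0,"z":0,"roll":0}], gripper=0)

```text
clock: 7.85
tool_pos: [0.4045, -0.3329, 0.0725]
orientation: [-179.9, 0.4, 145.2]
force: [-0.3, 0.2, -0.5]
opening: 0.0052
```

```bash
python3 st.py
```

```text
7.85 [ 0.4045 -0.3329  0.0725] r 0.5238829613381671 [-179.9408    0.4068  145.2122] j [ -17.836    12.8436  -28.1125    0.2334  -48.6723 -107.1056] F [-0.3391  0.164  -0.5089] M [-0.0353  0.0357 -0.0121] open 0.005191848540201788
```

```bash
python3 - <<'E'
from h import *
from plant import ctrl
o=ctrl.get_obs();s=ctrl.snapshot("wrist");t=ctrl.snapshot("side")
cv2.imwrite("pics/wrist4.png",np.hstack([s["image"][:,:,::-1][:,120:520],cv2.resize(t["image"][220:340,200:340,::-1],None,fx=2.8,fy=2.8)[:336].copy() if 0 else np.zeros((480,0,3),np.uint8)]))
cv2.imwrite("pics/side4.png",cv2.resize(t["image"][210:340,200:340,::-1],None,fx=4.5,fy=4.5))
E
```

```text
(no output)
```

View pics/wrist4.png

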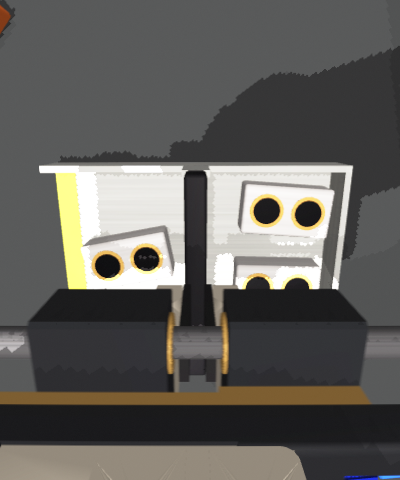

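View pics/side4.png

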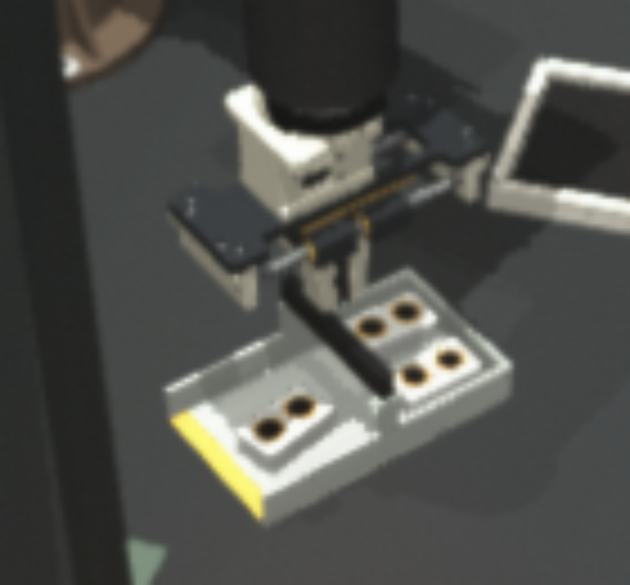

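```bash
python3 st.py; python3 - <<'E'
from h import *
im=cv2.imread("pics/wrist4.png");cv2.imwrite("pics/wrist4b.png",cv2.resize(im[270:400,130:270],None,fx=4.5,fy=4.5,interpolation=cv2.INTER_CUBIC))
E
```

```text
7.95 [ 0.4044 -0.333   0.0725] r 0.523870001733264 [-179.938     0.4019  145.2112] j [ -17.8388   12.8492  -28.1144    0.235   -48.6702 -107.1048] F [-0.4261 -0.3535  0.4304] M [-0.0738  0.0443 -0.03  ] open 0.0011260398138376122
```

View pics/wrist4b.png

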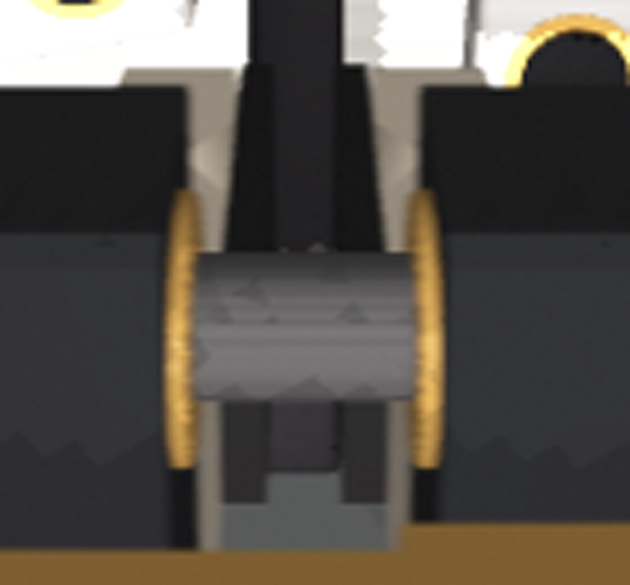

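```bash
python3 - <<'E'
from h import *
from plant import ctrl
s=ctrl.snapshot("wrist");im=s["image"][:,:,::-1]
cv2.imwrite("pics/wrist5.png",cv2.resize(im[270:400,250:390],None,fx=4.5,fy=4.5,interpolation=cv2.INTER_CUBIC))
E
python3 st.py
```

```text
8.0 [ 0.4044 -0.333   0.0724] r 0.5238512664946622 [-179.9377    0.3983  145.2105] j [ -17.8385   12.8523  -28.1154    0.234   -48.6698 -107.1052] F [-0.5383 -0.154  -0.592 ] M [-0.1111 -0.0344  0.0387] open 0.0004095308341421699
```

View pics/wrist5.png

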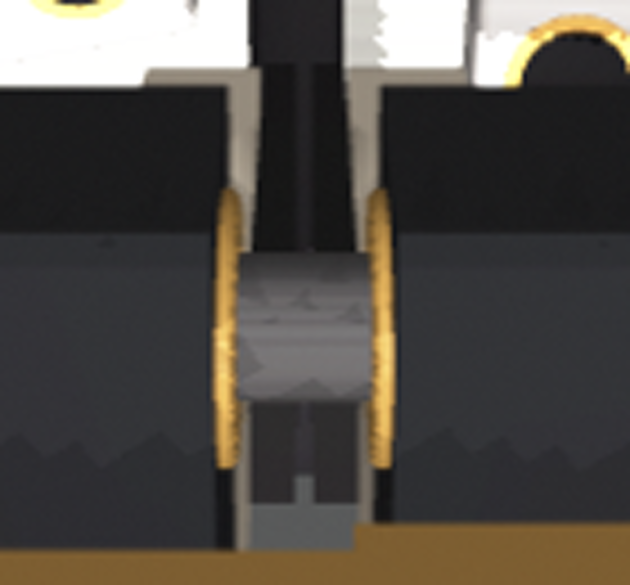

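The fingers closed fully with nothing between them, so the pads must start several millimetres above the fingertips. I'll reopen, go 8 mm lower and close again.

>>> jog_arm(commands=[{"x":0,"y":0,"z":0,"roll":0},{"x":0,"y":0,"z":0,"roll":0},{"x":0,"y":0,"z":0,"roll":0},{"x":0,"y":0,"z":0,"roll":0},{"x":0,"y":0,"z":0.8,"roll":0},{"x":0,"y":0,"z":0,"roll":0}], gripper=3.5)

```text
clock: 8.6
tool_pos: [0.4037, -0.3326, 0.0633]
orientation: [-179.9, 0.3, 145.2]
force: [0.3, -0.3, -0.5]
opening: 0.0344
```

>>> jog_arm(commands=[{"x":0,"y":0,"z":0,"roll":0},{"x":0,"y":0,"z":0,"roll":0},{"x":0,"y":0,"z":0,"roll":0},{"x":0,"y":0,"z":0,"roll":0},{"x":0,"y":0,"z":0,"roll":0},{"x":0,"y":0,"z":0,"roll":0}], gripper=0)

```text
clock: 9.2
tool_pos: [0.4045, -0.333, 0.0645]
orientation: [-179.9, 0.4, 145.2]
force: [0.2, 0.2, -0.2]
opening: 0.0007
```

```bash
python3 st.py
```

```text
9.2 [ 0.4045 -0.333   0.0645] r 0.5239366324270012 [-179.9413    0.4093  145.2123] j [ -17.8422   13.4184  -28.6306    0.2377  -47.5768 -107.1055] F [ 0.1639  0.1617 -0.2191] M [-0.0573  0.0018  0.0111] open 0.0007292519249976966
```

>>> jog_arm(commands=[{"x":0,"y":0,"z":0,"roll":0},{"x":0,"y":0,"z":0,"roll":0},{"x":0,"y":0,"z":0,"roll":0},{"x":0,"y":0,"z":0,"roll":0},{"x":0,"y":0,"z":0.5,"roll":0},{"x":0,"y":0,"z":0,"roll":0}], gripper=3.5)

```text
clock: 9.8
tool_pos: [0.404, -0.3328, 0.0587]
orientation: [-179.9, 0.3, 145.2]
force: [0.0, -0.1, -0.8]
opening: 0.0346
```

>>> jog_arm(commands=[{"x":0,"y":0,"z":0,"roll":0},{"x":0,"y":0,"z":0,"roll":0},{"x":0,"y":0,"z":0,"roll":0},{"x":0,"y":0,"z":0,"roll":0},{"x":0,"y":0,"z":0,"roll":0},{"x":0,"y":0,"z":0,"roll":0}], gripper=0)

```text
clock: 10.4
tool_pos: [0.4045, -0.333, 0.0595]
orientation: [-179.9, 0.4, 145.2]
force: [0.1, -0.5, 0.4]
opening: 0.0004
```

```bash
python3 st.py;  python3 - <<'E'
from h import *
from plant import ctrl
s=ctrl.snapshot("wrist");im=s["image"][:,:,::-1]
cv2.imwrite("pics/wrist6.png",im[130:,100:540])
E
```

```text
10.4 [ 0.4045 -0.333   0.0595] r 0.5239397347258545 [-179.9404    0.4051  145.2085] j [ -17.8447   13.7891  -28.9491    0.2399  -46.8919 -107.1104] F [ 0.0701 -0.5264  0.3596] M [-0.043   0.0172 -0.0308] open 0.0004403646574639174
```

View pics/wrist6.png

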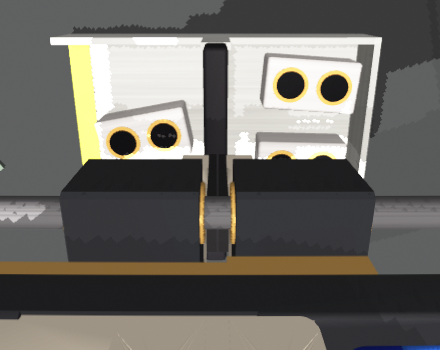

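```bash
python3 - <<'E'
from h import *
from plant import ctrl
S=[np.load("scene.npy",allow_pickle=True).item(),np.load("side.npy",allow_pickle=True).item(),np.load("w1.npy",allow_pickle=True).item()]
o=ctrl.get_obs();s=ctrl.snapshot("wrist");c=cam(s,o);im=s["image"][:,:,::-1].copy()
Rz=R([0,0,-124.9]);t=np.array([.4048,-.334,0])
for dz in (0,-.003,-.01):
  X=[t+Rz@np.array(p)+[0,0,dz] for p in [(0,-.06,.08),(-.006,-.06,.08),(.006,-.06,.08),(-.1,-.06,.03),(.1,-.06,.03)]]
  print(dz,proj(c,X).round(1).tolist()); print("  hover",proj(S[2],X[:1]).round(1))
# TCP projected
print("tcp",proj(c,o["tool_pos"][None]),proj(S[0],o["tool_pos"][None]),proj(S[1],o["tool_pos"][None]))
print("handle far end w1+wnow", tri([S[2],c],[(316,156),(316,172)]), tri([S[0],c],[(225.2,259.6),(316,172)]))
t=ctrl.snapshot("scene");d=ctrl.snapshot("side")
cv2.imwrite("pics/sc7.png",cv2.resize(t["image"][200:340,150:310,::-1],None,fx=4.2,fy=4.2,interpolation=cv2.INTER_CUBIC))
cv2.imwrite("pics/sd7.png",cv2.resize(d["image"][230:340,220:330,::-1],None,fx=5.4,fy=5.4,interpolation=cv2.INTER_CUBIC))
E
```

```text
0 [[316.7, 177.8], [329.6, 177.8], [303.9, 177.8], [482.9, 168.4], [150.9, 167.9]]
  hover [[316.2 158.4]]
-0.003 [[316.7, 177.1], [329.4, 177.1], [304.1, 177.0], [480.8, 168.0], [153.1, 167.4]]
  hover [[316.2 158.1]]
-0.01 [[316.8, 175.4], [328.9, 175.4], [304.6, 175.4], [475.9, 166.9], [158.0, 166.4]]
  hover [[316.2 157.7]]
tcp [[317.74515234 278.35093909]] [[232.48781304 281.80997599]] [[275.11865495 286.81322346]]
handle far end w1+wnow (array([ 0.3545325 , -0.29927616,  0.06446152]), [array([-0.1, -0. ]), array([0.2, 0. ])]) (array([ 0.35400112, -0.29846049,  0.07357382]), [array([-0.2,  0. ]), array([0.9, 0.1])])
```

View pics/sc7.png

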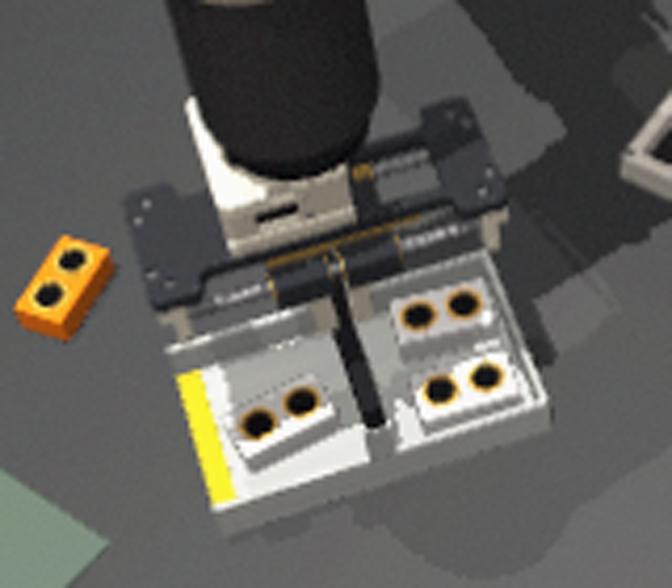

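View pics/sd7.png

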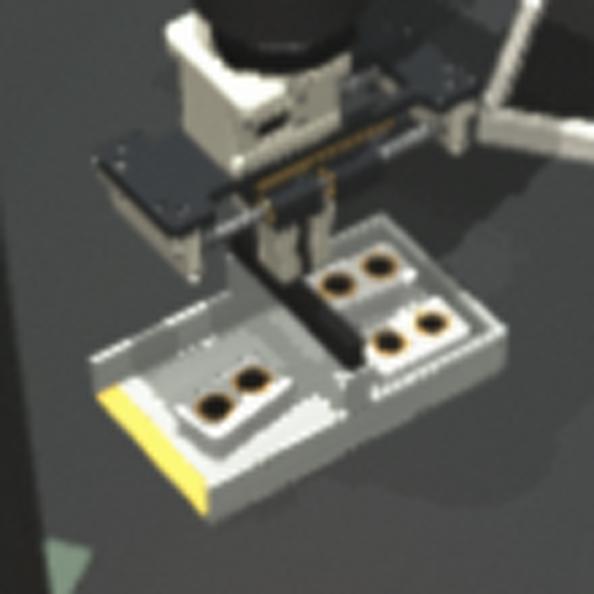

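```bash
python3 - <<'E'
from h import *
from plant import ctrl
o=ctrl.get_obs();s=ctrl.snapshot("wrist");c=cam(s,o)
T=R(o["orientation"])
for d in (0,.005,.01,.015,.02,.025,.03):
    X=np.array([o["tool_pos"]+T@np.array([x,0,-d]) for x in (.0095,-.0095)])
    print(d,proj(c,X).round(1).tolist())
print(ctrl.tcp_to_grasp)
im=s["image"][:,:,::-1]
cv2.imwrite("pics/wrist8.png",cv2.resize(im[255:375,270:370],None,fx=5,fy=5,interpolation=cv2.INTER_CUBIC))
E
```

```text
0 [[317.7, 262.6], [317.7, 293.6]]
0.005 [[317.8, 265.7], [317.8, 297.4]]
0.01 [[317.8, 269.0], [317.8, 301.3]]
0.015 [[317.8, 272.4], [317.8, 305.4]]
0.02 [[317.8, 276.0], [317.8, 309.7]]
0.025 [[317.8, 279.7], [317.8, 314.3]]
0.03 [[317.9, 283.7], [317.9, 319.1]]
0.0188
```

View pics/wrist8.png

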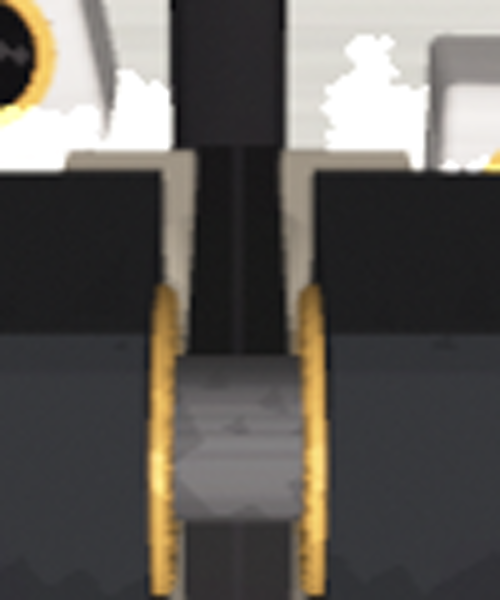

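The closed pads end at wrist row 284. That corresponds to about 30 mm behind the nominal TCP, and the side view agrees at 7 px too high. So the real fingertip end is about 28 mm above the reported TCP and was still above the strap. I'll open, go down to TCP z≈0.045 for a shallow pinch and close.

>>> jog_arm(commands=[{"x":0,"y":0,"z":0,"roll":0},{"x":0,"y":0,"z":0,"roll":0},{"x":0,"y":0,"z":0,"roll":0},{"x":0,"y":0,"z":0,"roll":0},{"x":0,"y":0,"z":0.7,"roll":0},{"x":0,"y":0,"z":0.7,"roll":0},{"x":0,"y":0,"z":0,"roll":0}], gripper=3.5)

```text
clock: 11.35
tool_pos: [0.4036, -0.3327, 0.0441]
orientation: [-179.9, 0.3, 145.2]
force: [0.2, -0.5, 0.2]
opening: 0.0348
```

>>> jog_arm(commands=[{"x":0,"y":0,"z":0,"roll":0},{"x":0,"y":0,"z":0,"roll":0},{"x":0,"y":0,"z":0,"roll":0},{"x":0,"y":0,"z":0,"roll":0},{"x":0,"y":0,"z":0,"roll":0},{"x":0,"y":0,"z":0,"roll":0}], gripper=0)

```text
clock: 11.95
tool_pos: [0.4046, -0.3332, 0.0456]
orientation: [-179.9, 0.4, 145.2]
force: [0.1, 0.6, 1.3]
opening: 0.0111
```

```bash
python3 st.py
```

```text
11.95 [ 0.4046 -0.3332  0.0456] r 0.5241135296532347 [-179.937     0.4143  145.2103] j [ -17.8525   14.8433  -29.8037    0.256   -44.9753 -107.1179] F [0.0652 0.6126 1.3478] M [-0.2264  0.2074 -0.008 ] open 0.011063369162261201
```

Gripped: the opening is 11 mm. A small slow lift comes next, then a check.

>>> jog_arm(commands=[{"x":0,"y":0,"z":-0.2,"roll":0},{"x":0,"y":0,"z":-0.4,"roll":0},{"x":0,"y":0,"z":-0.4,"roll":0},{"x":0,"y":0,"z":-0.4,"roll":0},{"x":0,"y":0,"z":-0.4,"roll":0},{"x":0,"y":0,"z":-0.2,"roll":0},{"x":0,"y":0,"z":0,"roll":0}])

```text
clock: 12.65
tool_pos: [0.4047, -0.3331, 0.0659]
orientation: [-180.0, 0.4, 145.2]
force: [-0.2, -0.5, -3.9]
opening: 0.0109
```

```bash
python3 st.py;  python3 - <<'E'
from h import *
from plant import ctrl
s=ctrl.snapshot("wrist");d=ctrl.snapshot("side")
cv2.imwrite("pics/wrist9.png",s["image"][100:300,100:540,::-1])
cv2.imwrite("pics/sd9.png",cv2.resize(d["image"][230:340,220:330,::-1],None,fx=5.4,fy=5.4,interpolation=cv2.INTER_CUBIC))
E
```

```text
12.65 [ 0.4047 -0.3331  0.0659] r 0.5241242475720048 [-179.9506    0.4432  145.2131] j [ -17.8407   13.3158  -28.5491    0.2385  -47.7258 -107.1062] F [-0.2479 -0.5208 -3.9067] M [-0.1449  0.0116  0.0185] open 0.010859770504975013
```

View pics/wrist9.png

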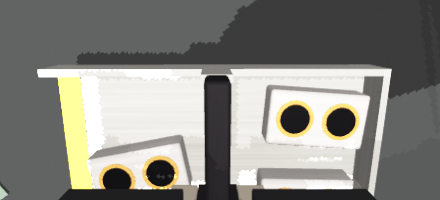

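View pics/sd9.png

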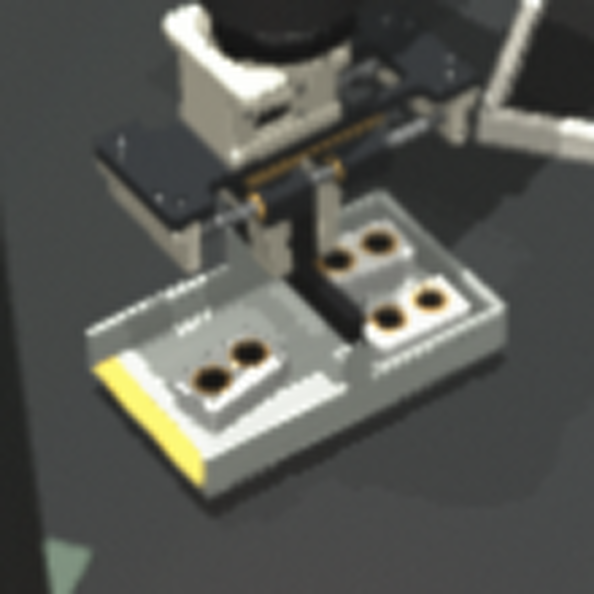

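The tray is about 20 mm up and level with all three mounts aboard. I'll raise it more, and meanwhile fit the bin and dock with their known sizes.

>>> jog_arm(commands=[{"x":0,"y":0,"z":-0.5,"roll":0},{"x":0,"y":0,"z":-1,"roll":0},{"x":0,"y":0,"z":-1.5,"roll":0},{"x":0,"y":0,"z":-2,"roll":0},{"x":0,"y":0,"z":-2,"roll":0},{"x":0,"y":0,"z":-2,"roll":0},{"x":0,"y":0,"z":-1.5,"roll":0},{"x":0,"y":0,"z":-1,"roll":0},{"x":0,"y":0,"z":-0.5,"roll":0},{"x":0,"y":0,"z":0,"roll":0}])

```text
clock: 13.75
tool_pos: [0.404, -0.3324, 0.186]
orientation: [-180.0, 0.5, 145.2]
force: [-0.0, 0.8, -4.4]
opening: 0.011
```

```bash
python3 st.py; cat > fit3.py <<'E'
from h import *
C=[np.load("scene.npy",allow_pickle=True).item(),np.load("side.npy",allow_pickle=True).item()]
a=lambda o,f,L:[(o[0]+x/f,o[1]+y/f) for x,y in L]
def fit(obs,x0):
    def f(p):
        return np.array([proj(C[ci],R([0,0,p[3]])@np.array(X)+p[:3])[0]-uv for ci,X,uv in obs]).ravel()
    o=least_squares(f,x0,x_scale=[.01,.01,.01,1],loss='soft_l1');print(np.round(o.x,4));print(np.round(f(o.x).reshape(-1,2),1).tolist());return o.x
# corners order: top,right,bottom,left
def q(a_,b_,z):return [(-a_,b_,z),(a_,b_,z),(a_,-b_,z),(-a_,-b_,z)]
P=q(.105,.09,.08)+[(.105,-.09,0),(-.105,-.09,0)]
s=a((290,90),3,[(267,28),(415,133),(280,208),(133,103),(278,262),(140,155)])
d=a((300,140),4,[(140,22),(327,95),(222,180),(30,105),(220,243),(35,170)])
print("bin");fit([(0,X,u) for X,u in zip(P,s)]+[(1,X,u) for X,u in zip(P,d)],[.43,.35,0,-14])
P=q(.118,.078,.022)
s=a((290,90),3,[(112,335),(333,430),(257,545),(25,442)])
d=a((300,140),4,[(82,333),(345,377),(312,493),(37,443)])
print("dock");fit([(0,X,u) for X,u in zip(P,s)]+[(1,X,u) for X,u in zip(P,d)],[.55,-.02,0,3])
E
python3 fit3.py
```

```text
13.75 [ 0.404  -0.3324  0.186 ] r 0.5231930353424622 [-179.9555    0.4515  145.2121] j [ -17.7963    6.2662  -19.5487    0.1945  -63.7664 -107.0771] F [-0.0072  0.7725 -4.4055] M [-0.1067 -0.0015  0.0097] open 0.010977138232263567
bin
[ 4.2980e-01  3.4610e-01  4.0000e-03 -1.7018e+01]
[[0.1, 0.7], [-2.0, -1.5], [-0.0, -1.0], [2.2, -1.9], [-1.6, 0.7], [-0.5, 0.5], [0.5, 0.7], [-0.7, -0.7], [0.8, -0.4], [1.7, -0.3], [0.1, 1.6], [0.4, 0.9]]
dock
[ 0.5454 -0.0143 -0.0088  3.3421]
[[-0.3, -1.6], [0.6, -1.3], [0.1, 0.8], [-0.2, -0.8], [-0.2, 0.1], [0.3, 0.6], [0.7, 1.0], [-0.6, 0.8]]
```

Rotating the loaded tray in place, gently.

>>> jog_arm(commands=[{"x":0,"y":0,"z":0,"roll":-0.04},{"x":0,"y":0,"z":0,"roll":-0.08},{"x":0,"y":0,"z":0,"roll":-0.1},{"x":0,"y":0,"z":0,"roll":-0.1},{"x":0,"y":0,"z":0,"roll":-0.1},{"x":0,"y":0,"z":0,"roll":-0.1},{"x":0,"y":0,"z":0,"roll":-0.1},{"x":0,"y":0,"z":0,"roll":-0.1},{"x":0,"y":0,"z":0,"roll":-0.1},{"x":0,"y":0,"z":0,"roll":-0.1},{"x":0,"y":0,"z":0,"roll":-0.1}])

```text
clock: 14.85
tool_pos: [0.4033, -0.3321, 0.1843]
orientation: [-179.7, 0.1, -156.1]
force: [0.1, -0.0, -5.2]
opening: 0.0109
```

>>> jog_arm(commands=[{"x":0,"y":0,"z":0,"roll":-0.1},{"x":0,"y":0,"z":0,"roll":-0.1},{"x":0,"y":0,"z":0,"roll":-0.1},{"x":0,"y":0,"z":0,"roll":-0.1},{"x":0,"y":0,"z":0,"roll":-0.1},{"x":0,"y":0,"z":0,"roll":-0.1},{"x":0,"y":0,"z":0,"roll":-0.1},{"x":0,"y":0,"z":0,"roll":-0.1},{"x":0,"y":0,"z":0,"roll":-0.06},{"x":0,"y":0,"z":0,"roll":-0.03},{"x":0,"y":0,"z":0,"roll":0}])

```text
clock: 15.95
tool_pos: [0.4034, -0.3321, 0.1845]
orientation: [-179.7, -0.2, -105.3]
force: [-0.2, -0.2, -4.8]
opening: 0.0106
```

```bash
python3 st.py
```

```text
15.95 [ 0.4034 -0.3321  0.1845] r 0.5225203780948025 [-179.7388   -0.1727 -105.34  ] j [-17.798    6.3683 -19.6325   0.1799 -63.7309   2.3792] F [-0.2345 -0.152  -4.7534] M [ 0.0278  0.0974 -0.0253] open 0.010573585023824546
```

>>> jog_arm(commands=[{"x":-0.5,"y":0.15,"z":0,"roll":0},{"x":-1,"y":0.3,"z":0,"roll":0},{"x":-1.5,"y":0.5,"z":0,"roll":0},{"x":-2,"y":0.65,"z":0,"roll":0},{"x":-2.5,"y":0.8,"z":0,"roll":0},{"x":-3,"y":1,"z":0,"roll":0},{"x":-3.2,"y":1.1,"z":0,"roll":0},{"x":-3.2,"y":1.1,"z":0,"roll":0},{"x":-3.2,"y":1.1,"z":0,"roll":0},{"x":-3.2,"y":1.1,"z":0,"roll":0},{"x":-3.2,"y":1.1,"z":0,"roll":0},{"x":-3.2,"y":1.1,"z":0,"roll":0}])

```text
clock: 17.15
tool_pos: [0.3852, -0.0179, 0.184]
orientation: [-179.6, -0.1, -105.4]
force: [1.4, -0.3, -4.9]
opening: 0.0107
```

>>> jog_arm(commands=[{"x":-3.2,"y":1.1,"z":0,"roll":0},{"x":-3.2,"y":1.1,"z":0,"roll":0},{"x":-3.2,"y":1.1,"z":0,"roll":0},{"x":-3.2,"y":1.1,"z":0,"roll":0},{"x":-3,"y":1,"z":0,"roll":0},{"x":-2.5,"y":0.8,"z":0,"roll":0},{"x":-2,"y":0.65,"z":0,"roll":0},{"x":-1.5,"y":0.5,"z":0,"roll":0},{"x":-1,"y":0.3,"z":0,"roll":0},{"x":-0.5,"y":0.15,"z":0,"roll":0},{"x":0,"y":0,"z":0,"roll":0}])

```text
clock: 18.25
tool_pos: [0.3724, 0.2259, 0.1824]
orientation: [-179.7, -0.2, -105.3]
force: [0.1, 0.4, -5.2]
opening: 0.011
```

```bash
python3 st.py; python3 - <<'E'
from h import *
from plant import ctrl
for n in ("scene","side","wrist"):
    s=ctrl.snapshot(n);cv2.imwrite(f"pics/{n}10.png",s["image"][:,:,::-1])
E
```

```text
18.25 [0.3724 0.2259 0.1824] r 0.4355583834357557 [-179.6506   -0.2122 -105.3477] j [ 57.7752  -2.2833 -29.1165   0.4433 -63.2692 -73.322 ] F [ 0.1322  0.3839 -5.2125] M [ 0.0467  0.0754 -0.0218] open 0.010996335615962478
```

View pics/scene10.png

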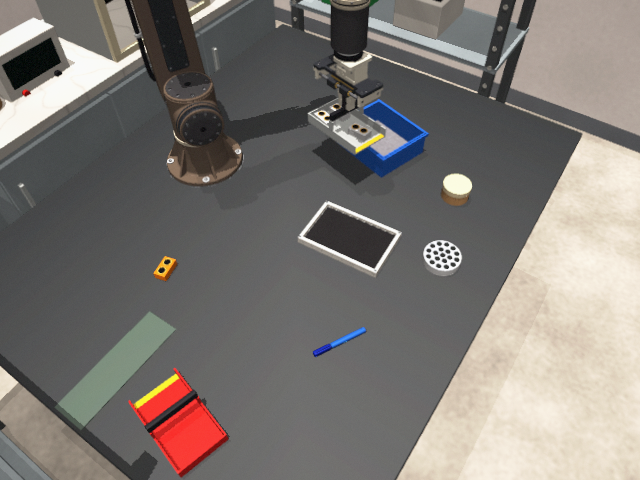

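View pics/wrist10.png

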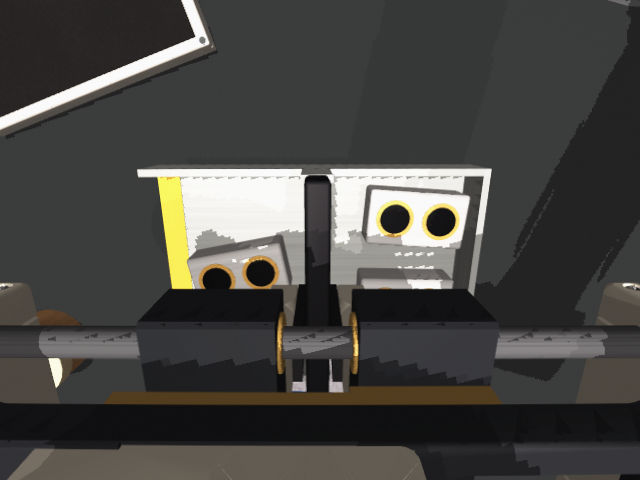

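The tray is stable with its mounts in place; the wrist view shows the lip on the left, and the scene view shows it just short of the bin. I'll finish the approach above the bin's west rim.

>>> jog_arm(commands=[{"x":-1,"y":0.3,"z":0,"roll":0},{"x":-2,"y":0.6,"z":0,"roll":0},{"x":-2.5,"y":0.8,"z":0,"roll":0},{"x":-2.5,"y":0.8,"z":0,"roll":0},{"x":-2.2,"y":0.7,"z":0,"roll":0},{"x":-1.6,"y":0.5,"z":0,"roll":0},{"x":-1,"y":0.3,"z":0,"roll":0},{"x":-0.4,"y":0.1,"z":0,"roll":0},{"x":0,"y":0,"z":0,"roll":0}])

```text
clock: 19.3
tool_pos: [0.3679, 0.364, 0.1816]
orientation: [-179.6, -0.2, -105.3]
force: [-0.3, -1.2, -4.5]
opening: 0.0108
```

```bash
python3 st.py; python3 - <<'E'
from h import *
from plant import ctrl
n={}
for k in ("scene","side"):
    s=ctrl.snapshot(k);n[k]=s["image"][:,:,::-1]
cv2.imwrite("pics/sc11.png",cv2.resize(n["scene"][60:190,300:450],None,fx=4.6,fy=4.6,interpolation=cv2.INTER_CUBIC)[:600])
cv2.imwrite("pics/sd11.png",cv2.resize(n["side"][90:220,270:400],None,fx=4.6,fy=4.6,interpolation=cv2.INTER_CUBIC)[:600])
E
```

```text
19.3 [0.3679 0.364  0.1816] r 0.5175494979196585 [-179.6474   -0.2291 -105.3434] j [ 66.7732   6.2405 -20.2705   0.4247 -63.6682 -82.3049] F [-0.2944 -1.1634 -4.5003] M [-0.0517  0.0965  0.0186] open 0.0108010356203247
```

View pics/sc11.png

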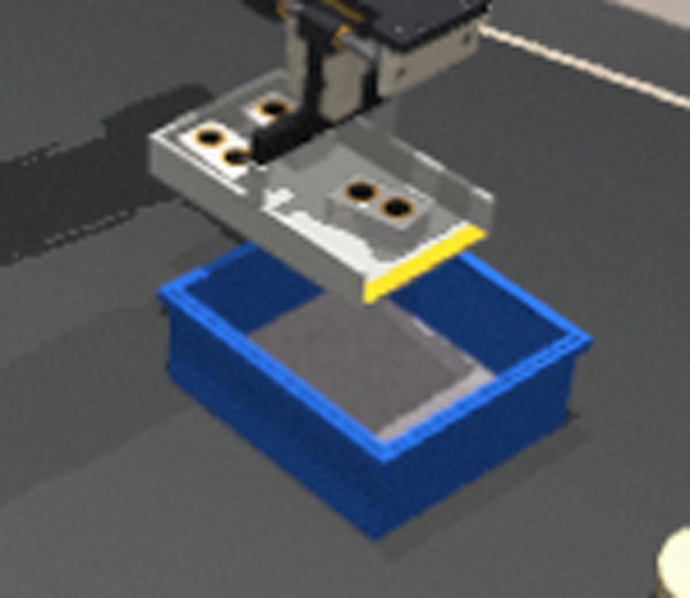

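View pics/sd11.png

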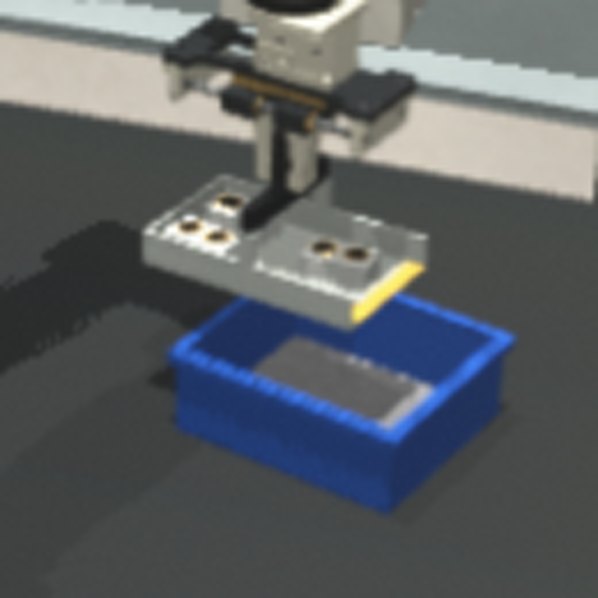

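The tray is lined up along the bin's long axis, with the lip over the interior and the underside about 55 mm above the rim. I'll lower it toward contact, watching the force.

>>> jog_arm(commands=[{"x":0,"y":0,"z":0.5,"roll":0},{"x":0,"y":0,"z":1,"roll":0},{"x":0,"y":0,"z":1,"roll":0},{"x":0,"y":0,"z":1,"roll":0},{"x":0,"y":0,"z":0.8,"roll":0},{"x":0,"y":0,"z":0.5,"roll":0},{"x":0,"y":0,"z":0.2,"roll":0},{"x":0,"y":0,"z":0,"roll":0}])

```text
clock: 20.2
tool_pos: [0.3682, 0.3637, 0.1317]
orientation: [-179.6, -0.2, -105.3]
force: [0.5, 1.1, -4.8]
opening: 0.0113
```

>>> jog_arm(commands=[{"x":0,"y":0,"z":0.2,"roll":0},{"x":0,"y":0,"z":0.2,"roll":0},{"x":0,"y":0,"z":0,"roll":0}])

```text
clock: 20.5
tool_pos: [0.3682, 0.3636, 0.1278]
orientation: [-179.6, -0.2, -105.4]
force: [-0.2, -0.5, -4.5]
opening: 0.0109
```

>>> jog_arm(commands=[{"x":0,"y":0,"z":0.2,"roll":0},{"x":0,"y":0,"z":0,"roll":0}])

```text
clock: 20.7
tool_pos: [0.3685, 0.3638, 0.1261]
orientation: [-179.6, -0.2, -105.4]
force: [0.2, -0.9, -3.2]
opening: 0.0107
```

>>> jog_arm(commands=[{"x":0,"y":0,"z":0.2,"roll":0},{"x":0,"y":0,"z":0,"roll":0}])

```text
clock: 20.9
tool_pos: [0.3695, 0.3639, 0.1252]
orientation: [-179.5, -0.1, -105.3]
force: [3.0, -2.7, 4.8]
opening: 0.0108
```

Contact came at TCP 0.126, so the underside is at 80 mm as expected. Next is the tipping arc about the rim: forward (−tool y) and down, in small steps.

>>> jog_arm(commands=[{"x":0,"y":-0.2,"z":0.05,"roll":0},{"x":0,"y":-0.2,"z":0.1,"roll":0},{"x":0,"y":-0.2,"z":0.1,"roll":0},{"x":0,"y":0,"z":0,"roll":0}])

```text
clock: 21.3
tool_pos: [0.3747, 0.3624, 0.1217]
orientation: [-179.6, -0.1, -105.4]
force: [3.1, -2.2, 5.8]
opening: 0.0107
```

```bash
cat > look.py <<'E'
import sys
from h import *
from plant import ctrl
n=sys.argv[1]
s=ctrl.snapshot("scene")["image"][:,:,::-1];d=ctrl.snapshot("side")["image"][:,:,::-1]
a=cv2.resize(s[60:180,310:440],None,fx=3,fy=3,interpolation=cv2.INTER_CUBIC);b=cv2.resize(d[100:220,270:400],None,fx=3,fy=3,interpolation=cv2.INTER_CUBIC)
cv2.imwrite(f"pics/l{n}.png",np.hstack([a,b]))
E
python3 st.py;python3 look.py 12
```

```text
21.3 [0.3747 0.3624 0.1217] r 0.5212351151881781 [-179.6141   -0.1442 -105.3617] j [ 65.9763   9.6408 -24.7763   0.4883 -55.6682 -81.6132] F [ 3.0847 -2.1607  5.7921] M [-0.5247 -0.5375  0.0744] open 0.01074324297491414
```

View pics/l12.png

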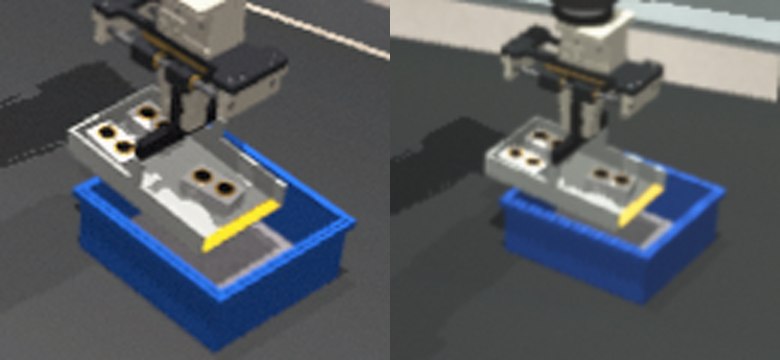

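The tray is tipping about the rim. I'll go further.

>>> jog_arm(commands=[{"x":0,"y":-0.2,"z":0.13,"roll":0},{"x":0,"y":-0.2,"z":0.13,"roll":0},{"x":0,"y":-0.2,"z":0.13,"roll":0},{"x":0,"y":-0.2,"z":0.15,"roll":0},{"x":0,"y":0,"z":0,"roll":0}])

```text
clock: 21.9
tool_pos: [0.3822, 0.36, 0.116]
orientation: [-179.6, -0.2, -105.4]
force: [2.5, -0.8, 5.5]
opening: 0.0105
```

```bash
python3 st.py;python3 look.py 13
```

```text
21.9 [0.3822 0.36   0.116 ] r 0.5250950230601291 [-179.624    -0.18   -105.3641] j [ 65.0447  10.3558 -24.7175   0.4889 -55.0426 -80.6888] F [ 2.4927 -0.8485  5.4865] M [-0.4202 -0.5151  0.0179] open 0.010496971884240293
```

View pics/l13.png

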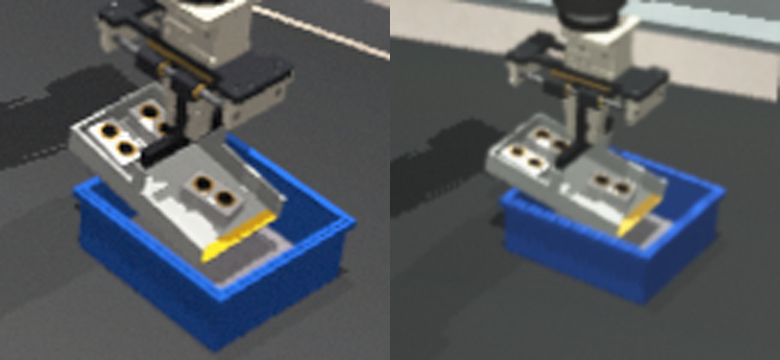

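>>> jog_arm(commands=[{"x":0,"y":-0.2,"z":0.15,"roll":0},{"x":0,"y":-0.2,"z":0.16,"roll":0},{"x":0,"y":-0.2,"z":0.17,"roll":0},{"x":0,"y":-0.2,"z":0.18,"roll":0},{"x":0,"y":0,"z":0,"roll":0}])

```text
clock: 22.5
tool_pos: [0.3891, 0.3572, 0.1085]
orientation: [-179.7, -0.3, -105.4]
force: [-0.1, -0.1, -0.0]
opening: 0.0
```

```bash
python3 st.py;python3 look.py 14
```

```text
22.5 [0.3891 0.3572 0.1085] r 0.528210343053749 [-179.6962   -0.2785 -105.3826] j [ 64.1351  11.171  -24.7696   0.4304 -54.2787 -79.7689] F [-0.134  -0.137  -0.0427] M [0.0213 0.0754 0.0243] open 4.27133020211146e-05
```

View pics/l14.png

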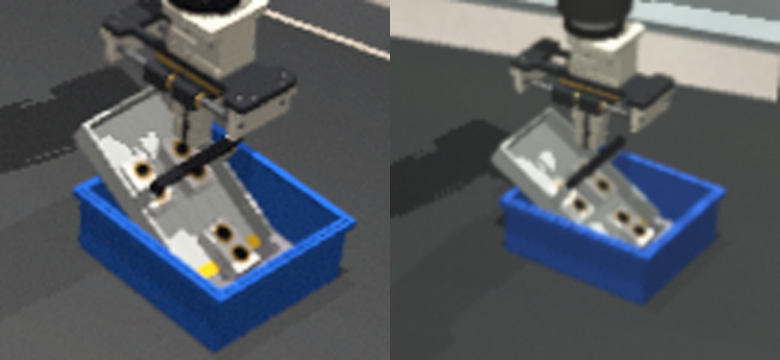

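The strap slipped out of the shallow pinch. The tray now leans in the bin with its lip on the floor and the mounts sliding down it. The fingers are clear above, so I'll back straight up and look.

>>> jog_arm(commands=[{"x":0,"y":0,"z":-1.5,"roll":0},{"x":0,"y":0,"z":-3,"roll":0},{"x":0,"y":0,"z":-3,"roll":0},{"x":0,"y":0,"z":-1,"roll":0},{"x":0,"y":0,"z":0,"roll":0}])

```text
clock: 23.1
tool_pos: [0.3894, 0.3591, 0.196]
orientation: [-179.6, -0.0, -105.3]
force: [0.7, -1.1, 0.0]
opening: 0.0006
```

```bash
python3 st.py;python3 look.py 15; python3 - <<'E'
from h import *
from plant import ctrl
s=ctrl.snapshot("wrist");cv2.imwrite("pics/wrist15.png",s["image"][:,:,::-1])
E
```

```text
23.1 [0.3894 0.3591 0.196 ] r 0.5297172564828422 [-179.6075   -0.0093 -105.3449] j [ 64.2274   6.6554 -17.8221   0.4262 -65.4612 -79.749 ] F [ 0.7293 -1.1323  0.0131] M [0.0586 0.0939 0.0133] open 0.0006277293436511219
```

View pics/l15.png

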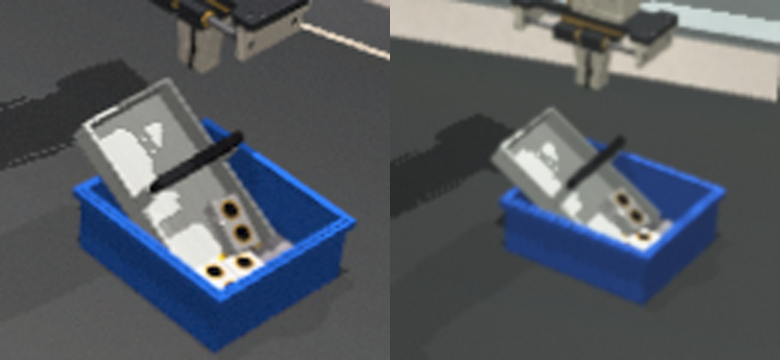

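View pics/wrist15.png

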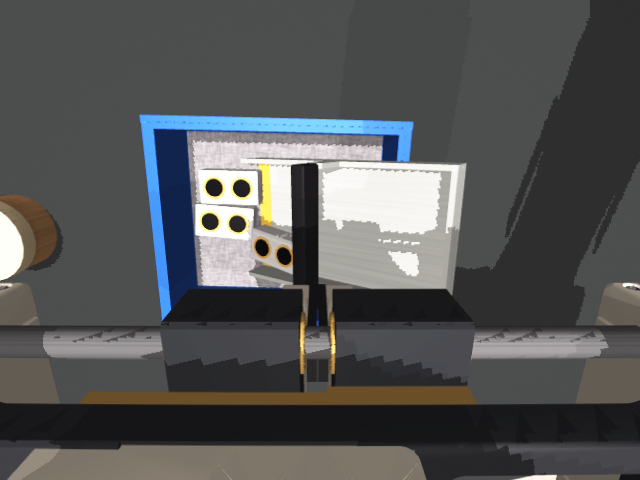

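Two mounts are on the bin floor at wrist (228,187) and (224,221). The third, at (275,250), lies partly on the tray near the lip. I'll measure the handle and the tray tilt.

```bash
python3 - <<'E'
from h import *
from plant import ctrl
C=[np.load("scene.npy",allow_pickle=True).item(),np.load("side.npy",allow_pickle=True).item()]
o=ctrl.get_obs();s=ctrl.snapshot("wrist");W=cam(s,o)
A=tri(C,[(361.7,122.7),(330,161.7)]);B=tri(C,[(390,106),(347.3,147.3)]);print(A,B)
print(tri([C[0],W],[(361.7,122.7),(305,165)]))
# 6dof fit
P=[(0,.06,.08)] 
S=ctrl.snapshot("scene")["image"][:,:,::-1];D=ctrl.snapshot("side")["image"][:,:,::-1]
cv2.imwrite("pics/sc16.png",cv2.resize(S[80:165,325:435],None,fx=7,fy=7,interpolation=cv2.INTER_CUBIC))
cv2.imwrite("pics/sd16.png",cv2.resize(D[130:205,295:395],None,fx=7.5,fy=7.5,interpolation=cv2.INTER_CUBIC))
E
```

```text
(array([0.37937931, 0.31140552, 0.10514791]), [array([-0.2, -0.5]), array([0.2, 0.4])]) (array([0.41599155, 0.42043459, 0.11383574]), [array([-0.2, -0.4]), array([0.2, 0.3])])
(array([0.38359848, 0.30106615, 0.11190487]), [array([-0.7,  0. ]), array([-1.8,  2.1])])
```

View pics/sc16.png

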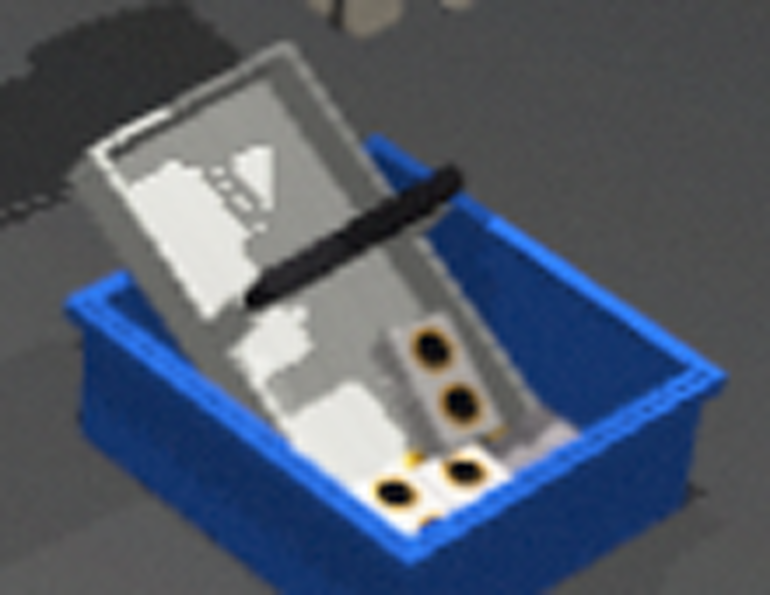

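View pics/sd16.png

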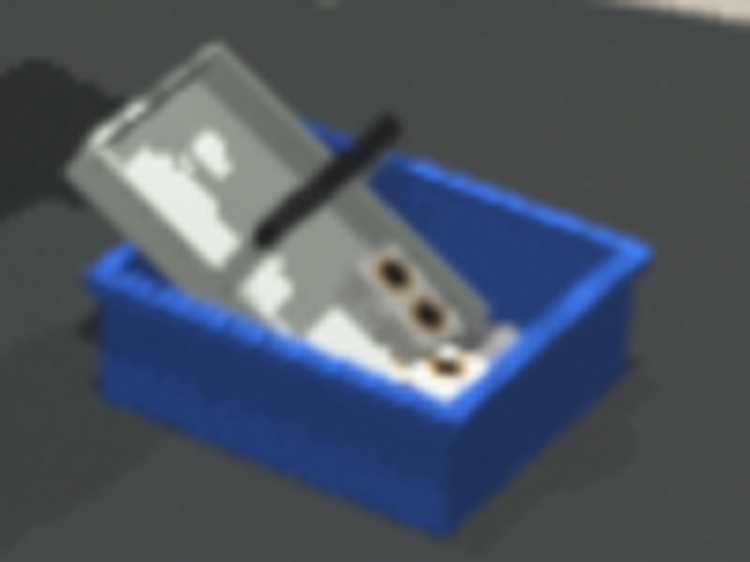

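The third mount is still fully on the tray near the lip, held by the mount ahead of it. I'll straddle the handle with the fingers at 40 mm and pull the tray back up over the rim, so the mount is left behind in the bin.

>>> jog_arm(commands=[{"x":-0.9,"y":-0.7,"z":0,"roll":0.03},{"x":0,"y":0,"z":1,"roll":0},{"x":0,"y":0,"z":1.5,"roll":0},{"x":0,"y":0,"z":1.5,"roll":0},{"x":0,"y":0,"z":1,"roll":0},{"x":0,"y":0,"z":0,"roll":0}], gripper=4)

```text
clock: 24.0
tool_pos: [0.3979, 0.3638, 0.1424]
orientation: [-179.7, -0.4, -107.1]
force: [0.4, -0.5, 0.2]
opening: 0.0388
```

```bash
python3 st.py; python3 - <<'E'
from h import *
from plant import ctrl
o=ctrl.get_obs();s=ctrl.snapshot("wrist");cv2.imwrite("pics/wrist17.png",s["image"][80:400,60:580,::-1])
S=ctrl.snapshot("scene")["image"][:,:,::-1]
cv2.imwrite("pics/sc17.png",cv2.resize(S[50:165,315:435],None,fx=5,fy=5,interpolation=cv2.INTER_CUBIC))
E
```

```text
24.0 [0.3979 0.3638 0.1424] r 0.5391257063311863 [-179.6925   -0.3746 -107.0983] j [ 63.5702  10.3145 -20.8511   0.4241 -59.1548 -80.8859] F [ 0.4469 -0.4675  0.209 ] M [0.039  0.0693 0.0138] open 0.03884419039033575
```

View pics/wrist17.png

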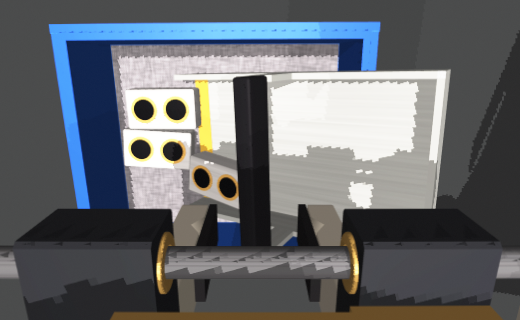

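View pics/sc17.png

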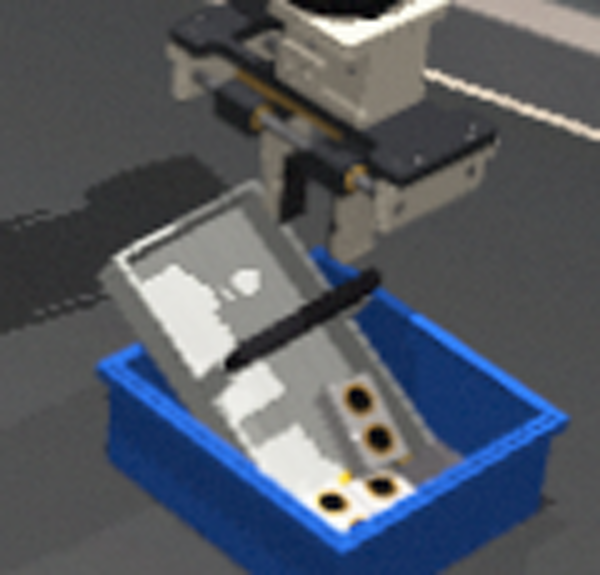

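>>> jog_arm(commands=[{"x":0,"y":0,"z":1,"roll":0},{"x":0,"y":0,"z":1.5,"roll":0},{"x":0,"y":0,"z":1.5,"roll":0},{"x":0,"y":0,"z":1.5,"roll":0},{"x":0,"y":0,"z":1,"roll":0},{"x":0,"y":0,"z":0.4,"roll":0},{"x":0,"y":0,"z":0,"roll":0}])

```text
clock: 24.8
tool_pos: [0.3988, 0.3643, 0.0752]
orientation: [-179.6, -0.2, -107.1]
force: [-0.4, -0.9, 0.8]
opening: 0.0396
```

```bash
python3 st.py; python3 look.py 18
```

```text
24.8 [0.3988 0.3643 0.0752] r 0.5401934294051755 [-179.6391   -0.212  -107.0703] j [ 63.526   14.3348 -25.6998   0.5092 -50.1168 -80.9226] F [-0.3894 -0.8711  0.8464] M [0.0601 0.0721 0.0039] open 0.039598090235432044
```

View pics/l18.png

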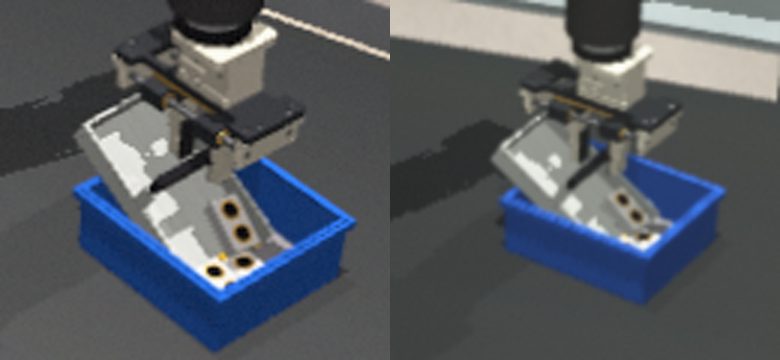

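>>> jog_arm(commands=[{"x":0,"y":0.5,"z":0,"roll":0},{"x":0,"y":0.7,"z":0,"roll":0},{"x":0,"y":0.7,"z":0,"roll":0},{"x":0,"y":0.7,"z":0,"roll":0},{"x":0,"y":0.7,"z":0,"roll":0},{"x":0,"y":0,"z":0,"roll":0}])

```text
clock: 25.5
tool_pos: [0.3676, 0.375, 0.0765]
orientation: [-179.6, -0.0, -107.0]
force: [5.4, 0.1, 2.8]
opening: 0.04
```

```bash
python3 st.py; python3 look.py 19
```

```text
25.5 [0.3676 0.375  0.0765] r 0.5251659966769308 [-179.5633   -0.0466 -107.0119] j [ 67.3606  12.8401 -27.6214   0.5772 -49.5435 -84.7468] F [5.3561 0.0571 2.7605] M [-0.046  -1.526   0.0921] open 0.0399676404526121
```

View pics/l19.png

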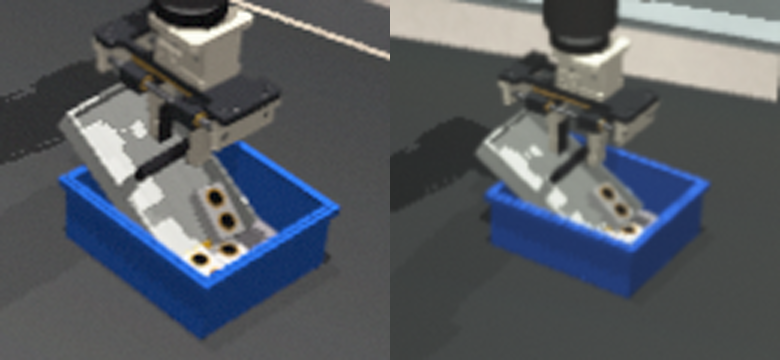

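The whole bin slid along with the tray (about 2 cm), so pulling doesn't work; the bin's contents look undisturbed. Instead I'll take the handle deeply and close in stages while rising, so the tray levels with the last mount aboard. Then I'll tip it again with a deeper grip. First I'll recentre and go lower.

>>> jog_arm(commands=[{"x":0,"y":-0.9,"z":0,"roll":0},{"x":0,"y":0,"z":0.7,"roll":0},{"x":0,"y":0,"z":0.7,"roll":0},{"x":0,"y":0,"z":0,"roll":0}])

```text
clock: 26.0
tool_pos: [0.3753, 0.3701, 0.0596]
orientation: [-179.7, -0.4, -107.1]
force: [0.3, 0.3, 0.4]
opening: 0.0397
```

>>> jog_arm(commands=[{"x":0,"y":0,"z":0,"roll":0},{"x":0,"y":0,"z":0,"roll":0},{"x":0,"y":0,"z":0,"roll":0},{"x":0,"y":0,"z":0,"roll":0}], gripper=2.1)

```text
clock: 26.4
tool_pos: [0.3762, 0.3711, 0.0616]
orientation: [-179.6, -0.2, -107.1]
force: [3.3, -2.3, -0.2]
opening: 0.0212
```

```bash
python3 st.py; python3 look.py 20
```

```text
26.4 [0.3762 0.3711 0.0616] r 0.5284753788800624 [-179.6091   -0.1955 -107.0627] j [ 66.2307  14.2684 -28.0433   0.5546 -47.838  -83.6656] F [ 3.301  -2.2654 -0.153 ] M [-0.8252 -1.1758 -0.0048] open 0.02119908955342161
```

View pics/l20.png

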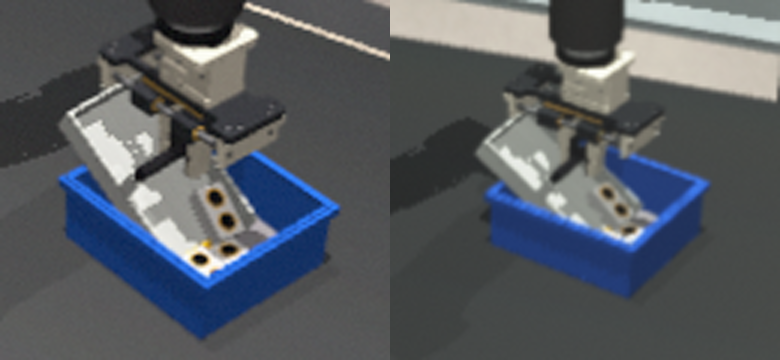

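>>> jog_arm(commands=[{"x":0,"y":0,"z":-0.3,"roll":0},{"x":0,"y":0,"z":-0.4,"roll":0},{"x":0,"y":0,"z":-0.4,"roll":0},{"x":0,"y":0,"z":0,"roll":0}], gripper=1.7)

```text
clock: 26.9
tool_pos: [0.3759, 0.3719, 0.073]
orientation: [-179.6, -0.1, -107.1]
force: [-0.2, -0.3, -1.8]
opening: 0.0174
```

```bash
python3 st.py; python3 look.py 21
```

```text
26.9 [0.3759 0.3719 0.073 ] r 0.5288108613642003 [-179.635    -0.1265 -107.0647] j [ 66.2693  13.4585 -27.2855   0.4973 -49.3403 -83.6579] F [-0.1513 -0.3364 -1.8439] M [-0.1122  0.0898 -0.039 ] open 0.01744837041014734
```

View pics/l21.png

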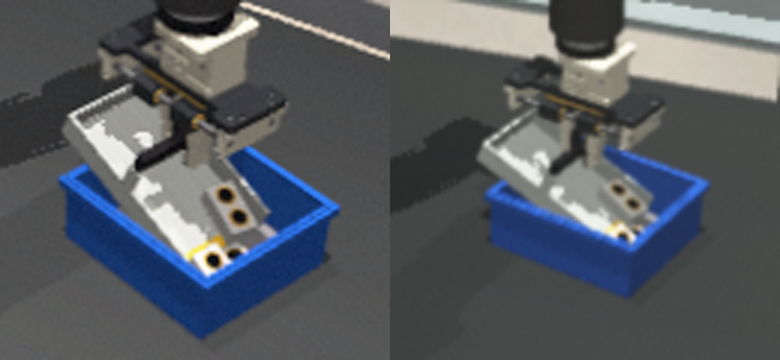

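The staged closing works: the tray is caged at about 17° with its lip lifted off the floor. I'll raise a little more, then open in small steps so the tilt grows to about 22–24° and the last mount slides off.

>>> jog_arm(commands=[{"x":0,"y":0,"z":-0.3,"roll":0},{"x":0,"y":0,"z":-0.3,"roll":0},{"x":0,"y":0,"z":-0.2,"roll":0},{"x":0,"y":0,"z":0,"roll":0}])

```text
clock: 27.4
tool_pos: [0.376, 0.3717, 0.0807]
orientation: [-179.6, -0.2, -107.1]
force: [1.1, -0.3, -2.3]
opening: 0.0167
```

>>> jog_arm(commands=[{"x":0,"y":0,"z":0,"roll":0},{"x":0,"y":0,"z":0,"roll":0},{"x":0,"y":0,"z":0,"roll":0}], gripper=1.95)

```text
clock: 27.7
tool_pos: [0.3761, 0.3718, 0.0807]
orientation: [-179.6, -0.1, -107.1]
force: [-0.2, -0.1, 0.9]
opening: 0.0193
```

```bash
python3 st.py; python3 look.py 22
```

```text
27.7 [0.3761 0.3718 0.0807] r 0.5288316787329121 [-179.6217   -0.1437 -107.0668] j [ 66.2579  12.9403 -26.7734   0.5094 -50.3862 -83.6493] F [-0.1652 -0.1195  0.916 ] M [-0.0133 -0.0802  0.0252] open 0.01927351541131349
```

View pics/l22.png

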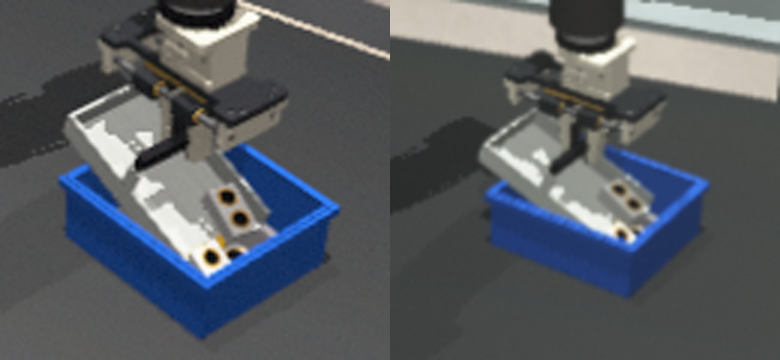

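The tray dropped back onto the mounts when the cage opened. I'll close in stages, level and lift it with the last mount aboard, then do a proper second tip with a deep, closed grip.

>>> jog_arm(commands=[{"x":0,"y":0,"z":0,"roll":0},{"x":0,"y":0,"z":-0.4,"roll":0},{"x":0,"y":0,"z":-0.5,"roll":0},{"x":0,"y":0,"z":-0.5,"roll":0}], gripper=1.6)

```text
clock: 28.2
tool_pos: [0.3755, 0.3713, 0.0945]
orientation: [-179.7, -0.2, -107.1]
force: [-0.3, 0.3, -3.6]
opening: 0.0159
```

>>> jog_arm(commands=[{"x":0,"y":0,"z":-0.4,"roll":0},{"x":0,"y":0,"z":-0.4,"roll":0},{"x":0,"y":0,"z":-0.4,"roll":0},{"x":0,"y":0,"z":0,"roll":0}], gripper=1.35)

```text
clock: 28.6
tool_pos: [0.3764, 0.3721, 0.1074]
orientation: [-179.6, -0.1, -107.1]
force: [0.9, -0.1, -0.4]
opening: 0.0137
```

>>> jog_arm(commands=[{"x":0,"y":0,"z":-0.4,"roll":0},{"x":0,"y":0,"z":-0.5,"roll":0},{"x":0,"y":0,"z":-0.6,"roll":0},{"x":0,"y":0,"z":-0.6,"roll":0},{"x":0,"y":0,"z":0,"roll":0}], gripper=0)

```text
clock: 29.1
tool_pos: [0.376, 0.3724, 0.1286]
orientation: [-179.6, -0.1, -107.1]
force: [-0.0, 0.2, -0.3]
opening: 0.0006
```

```bash
python3 st.py; python3 look.py 23
```

```text
29.1 [0.376  0.3724 0.1286] r 0.5292157957371172 [-179.6105   -0.072  -107.0616] j [ 66.2998   9.9533 -23.3495   0.4727 -56.7247 -83.6206] F [-0.0289  0.2497 -0.293 ] M [ 0.074   0.1557 -0.0067] open 0.0006003433822057444
```

View pics/l23.png

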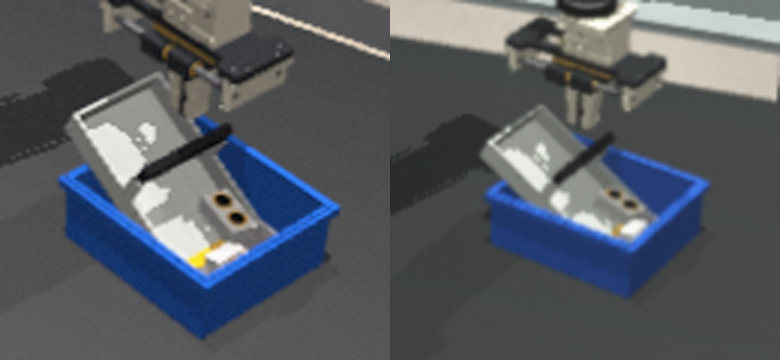

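The handle slid out again because the staged position-held grip loses depth as it rises. I'll measure where the handle is and take it deep, with the full closing force applied as I lift.

```bash
python3 - <<'E'
from h import *
C=[np.load("scene.npy",allow_pickle=True).item(),np.load("side.npy",allow_pickle=True).item()]
A=tri(C,[(356.7,118.3),(325,160)]);B=tri(C,[(386,103.3),(343.3,146)]);m=(A[0]+B[0])/2
print(A,B,m,np.linalg.norm(A[0]-B[0]));d=B[0]-A[0];print("tray yaw",np.degrees(np.arctan2(d[1],d[0]))-90)
t=np.array([.376,.3724]);psi=np.radians(-107.06);D=m[:2]-t;print("tool dx,dy",D@[np.cos(psi),np.sin(psi)],D@[np.sin(psi),-np.cos(psi)])
E
```

```text
(array([0.35532925, 0.32301987, 0.10205422]), [array([-0. , -0.1]), array([0. , 0.1])]) (array([0.3977591 , 0.42791769, 0.11179582]), [array([-0.2, -0.4]), array([0.2, 0.3])]) [0.37654418 0.37546878 0.10692502] 0.11357263751870225
tray yaw -22.02271543774536
tool dx,dy -0.0030933924003671625 0.0003800653281359834
```

>>> jog_arm(commands=[{"x":-0.3,"y":0,"z":0,"roll":0.04},{"x":0,"y":0,"z":0,"roll":0},{"x":0,"y":0,"z":0.5,"roll":0},{"x":0,"y":0,"z":0.6,"roll":0},{"x":0,"y":0,"z":1,"roll":0},{"x":0,"y":0,"z":1.5,"roll":0},{"x":0,"y":0,"z":1.5,"roll":0},{"x":0,"y":0,"z":1,"roll":0},{"x":0,"y":0,"z":0.7,"roll":0},{"x":0,"y":0,"z":0.2,"roll":0},{"x":0,"y":0,"z":0,"roll":0}], gripper=4)

```text
clock: 30.3
tool_pos: [0.3769, 0.3742, 0.0572]
orientation: [-179.6, -0.2, -109.4]
force: [0.1, 0.1, -0.6]
opening: 0.0401
```

>>> jog_arm(commands=[{"x":0,"y":0,"z":0,"roll":0},{"x":0,"y":0,"z":0,"roll":0},{"x":0,"y":0,"z":0,"roll":0}], gripper=2.3)

```text
clock: 30.6
tool_pos: [0.3784, 0.3749, 0.0586]
orientation: [-179.5, -0.0, -109.3]
force: [7.7, -2.4, 2.6]
opening: 0.0249
```

```bash
python3 st.py; python3 look.py 24
```

```text
30.6 [0.3784 0.3749 0.0586] r 0.5326917620833157 [-179.5173   -0.0392 -109.3165] j [ 66.2343  14.7449 -27.8976   0.6583 -47.361  -85.9966] F [ 7.741  -2.4384  2.6447] M [-0.9684 -2.8414  0.0213] open 0.02494445240894092
```

View pics/l24.png

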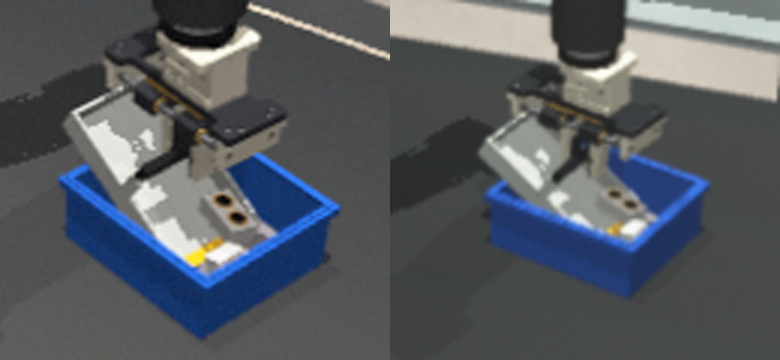

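>>> jog_arm(commands=[{"x":0,"y":0,"z":-0.4,"roll":0},{"x":0,"y":0,"z":-0.8,"roll":0},{"x":0,"y":0,"z":-0.8,"roll":0},{"x":0,"y":0,"z":-0.8,"roll":0},{"x":0,"y":0,"z":-0.8,"roll":0},{"x":0,"y":0,"z":-0.8,"roll":0},{"x":0,"y":0,"z":0,"roll":0}], gripper=0)

```text
clock: 31.4
tool_pos: [0.3769, 0.3751, 0.1026]
orientation: [-179.6, -0.1, -109.4]
force: [-0.3, 0.1, -3.7]
opening: 0.0117
```

```bash
python3 st.py; python3 look.py 25
```

```text
31.4 [0.3769 0.3751 0.1026] r 0.5317567078163533 [-179.6111   -0.063  -109.3522] j [ 66.3238  11.7382 -24.9539   0.4893 -53.3424 -85.968 ] F [-0.2643  0.1155 -3.7293] M [ 0.1395  0.1776 -0.0084] open 0.011742330837611989
```

View pics/l25.png

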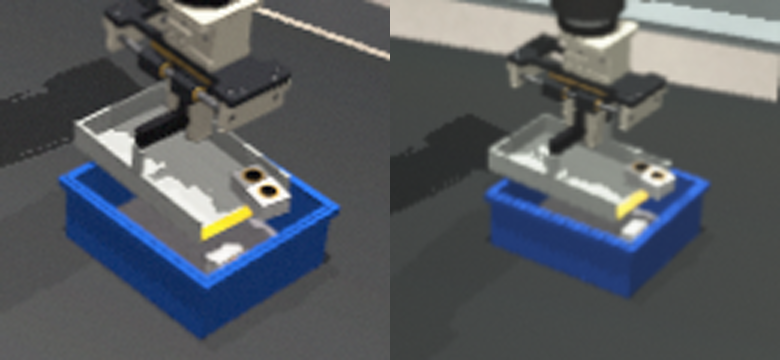

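The tray is held firmly, level, with only the third mount aboard at the lip; the other two lie in the bin. I'll shift back 3 cm for more room in front of the lip, lower onto the rim and tip again with this deep grip.

>>> jog_arm(commands=[{"x":0,"y":0,"z":-0.5,"roll":0},{"x":0,"y":0.2,"z":-0.5,"roll":0},{"x":0,"y":0.4,"z":0,"roll":-0.02},{"x":0,"y":0.6,"z":0,"roll":-0.02},{"x":0,"y":0.7,"z":0,"roll":0},{"x":0,"y":0.6,"z":0,"roll":0},{"x":0,"y":0.4,"z":0,"roll":0},{"x":0,"y":0.2,"z":0,"roll":0},{"x":0,"y":0,"z":0.4,"roll":0},{"x":0,"y":0,"z":0.3,"roll":0},{"x":0,"y":0,"z":0,"roll":0}])

```text
clock: 32.6
tool_pos: [0.347, 0.3835, 0.1035]
orientation: [-179.6, -0.2, -107.1]
force: [-0.0, 0.1, -3.4]
opening: 0.0118
```

```bash
python3 st.py; python3 look.py 26
```

```text
32.6 [0.347  0.3835 0.1035] r 0.5171708537763259 [-179.6483   -0.2466 -107.0922] j [ 69.9345  10.4771 -26.4576   0.454  -53.2942 -87.298 ] F [-0.0005  0.0648 -3.4357] M [0.0325 0.1161 0.0058] open 0.011790564307023492
```

View pics/l26.png

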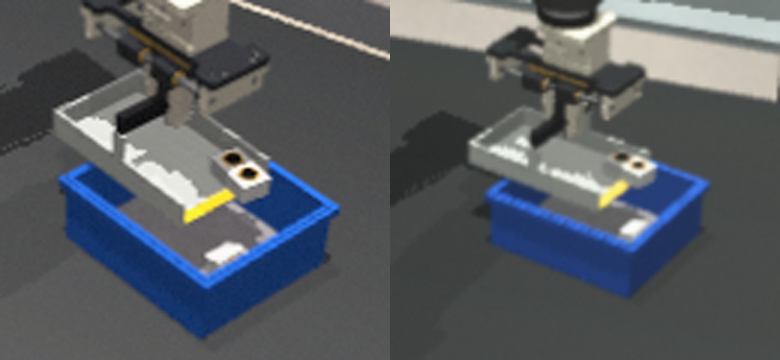

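>>> jog_arm(commands=[{"x":0,"y":0,"z":0.3,"roll":0},{"x":0,"y":0,"z":0.3,"roll":0},{"x":0,"y":0,"z":0.3,"roll":0}])

```text
clock: 33.0
tool_pos: [0.348, 0.3837, 0.0957]
orientation: [-179.6, -0.2, -107.0]
force: [3.1, -6.9, 15.1]
opening: 0.0119
```

>>> jog_arm(commands=[{"x":0,"y":0,"z":0.3,"roll":0},{"x":0,"y":0,"z":0.2,"roll":0}])

```text
clock: 33.2
tool_pos: [0.3504, 0.3838, 0.0935]
orientation: [-179.3, -0.1, -107.0]
force: [8.9, -14.1, 27.2]
opening: 0.0126
```

>>> jog_arm(commands=[{"x":0,"y":0,"z":0.2,"roll":0},{"x":0,"y":0,"z":0.2,"roll":0}])

```text
clock: 33.4
tool_pos: [0.351, 0.384, 0.0902]
orientation: [-179.3, -0.0, -107.0]
force: [10.3, -12.0, 24.7]
opening: 0.0138
```

```bash
python3 st.py; python3 look.py 27
```

```text
33.4 [0.351  0.384  0.0902] r 0.5202216728951033 [-179.3137   -0.0043 -106.976 ] j [ 69.7835  11.3847 -27.5222   0.8812 -51.0618 -87.3131] F [ 10.2701 -11.9773  24.7126] M [-4.2374 -3.0015 -0.0198] open 0.013790817844323414
```

View pics/l27.png

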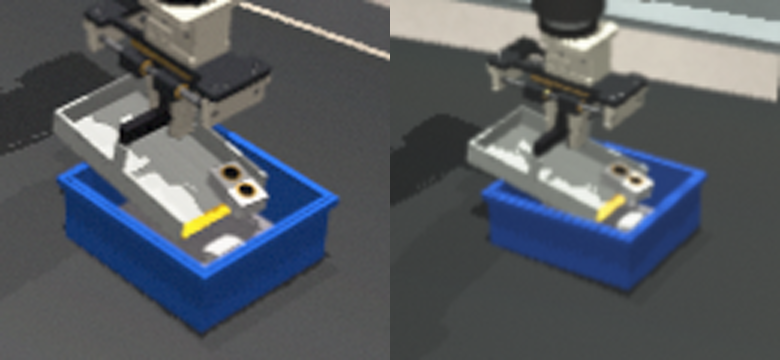

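>>> jog_arm(commands=[{"x":0.1,"y":-0.4,"z":0,"roll":0},{"x":0.1,"y":-0.4,"z":0,"roll":0},{"x":0.1,"y":-0.3,"z":0.1,"roll":0}])

```text
clock: 33.8
tool_pos: [0.3586, 0.3805, 0.0876]
orientation: [-179.6, 0.2, -107.1]
force: [-0.9, 3.1, 7.3]
opening: 0.0142
```

```bash
python3 st.py; python3 look.py 28
```

```text
33.8 [0.3586 0.3805 0.0876] r 0.5227996739132721 [-179.5627    0.1984 -107.0513] j [ 68.5753  11.7353 -27.322    0.5438 -50.7128 -85.9709] F [-0.8781  3.1172  7.3344] M [ 1.2741  1.3733 -0.0432] open 0.014235595868582807
```

View pics/l28.png

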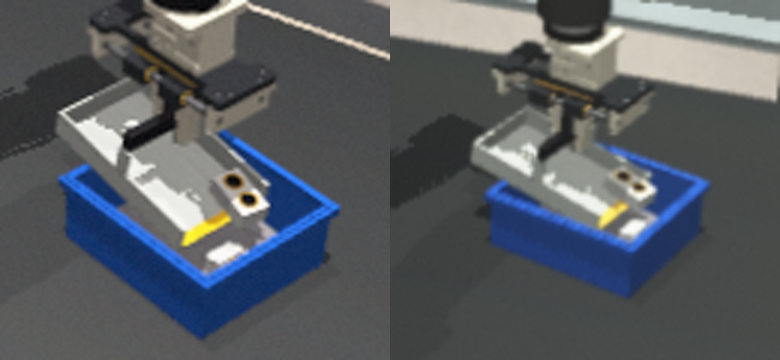

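Tilt is about 12° and forces are low. I'll continue the arc.

>>> jog_arm(commands=[{"x":0,"y":-0.25,"z":0.25,"roll":0},{"x":0,"y":-0.25,"z":0.25,"roll":0},{"x":0,"y":-0.25,"z":0.25,"roll":0}])

```text
clock: 34.2
tool_pos: [0.3655, 0.378, 0.0797]
orientation: [-179.6, 0.1, -107.0]
force: [-0.5, 1.6, 8.6]
opening: 0.0158
```

```bash
python3 st.py; python3 look.py 29
```

```text
34.2 [0.3655 0.378  0.0797] r 0.5258340835894375 [-179.5576    0.1312 -107.0172] j [ 67.7178  12.5726 -27.4515   0.561  -49.806  -85.0969] F [-0.4711  1.5528  8.6   ] M [0.7926 0.9703 0.006 ] open 0.015799281940564295
```

View pics/l29.png

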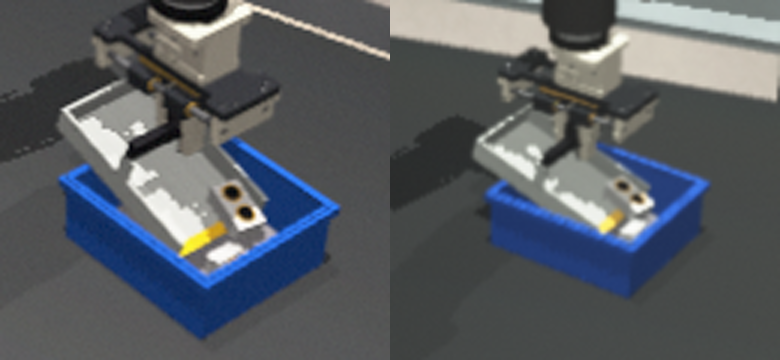

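>>> jog_arm(commands=[{"x":0,"y":-0.22,"z":0.25,"roll":0},{"x":0,"y":-0.22,"z":0.25,"roll":0},{"x":0,"y":-0.2,"z":0.25,"roll":0},{"x":0,"y":0,"z":0,"roll":0}])

```text
clock: 34.7
tool_pos: [0.3716, 0.3757, 0.0719]
orientation: [-179.6, 0.1, -107.0]
force: [-1.0, 1.4, 6.1]
opening: 0.0173
```

```bash
python3 st.py; python3 look.py 30
```

```text
34.7 [0.3716 0.3757 0.0719] r 0.5284189645221691 [-179.5634    0.0727 -107.0387] j [ 66.9536  13.3772 -27.6172   0.5662 -48.8889 -84.3644] F [-0.964   1.4166  6.1354] M [ 0.6454  0.8997 -0.0298] open 0.01732735977943889
```

View pics/l30.png

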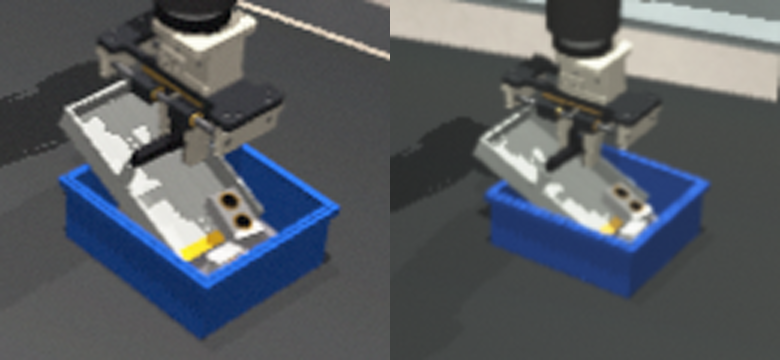

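>>> jog_arm(commands=[{"x":0,"y":-0.2,"z":0.25,"roll":0},{"x":0,"y":-0.2,"z":0.25,"roll":0},{"x":0,"y":-0.15,"z":0.2,"roll":0},{"x":0,"y":0,"z":0,"roll":0}])

```text
clock: 35.2
tool_pos: [0.3769, 0.3739, 0.0649]
orientation: [-179.6, 0.1, -107.0]
force: [0.4, 0.4, 7.6]
opening: 0.0185
```

```bash
python3 st.py; python3 look.py 31;  python3 - <<'E'
from h import *
from plant import ctrl
s=ctrl.snapshot("wrist");cv2.imwrite("pics/wrist31.png",s["image"][80:400,60:580,::-1])
E
```

```text
35.2 [0.3769 0.3739 0.0649] r 0.5308632219496332 [-179.5586    0.0501 -107.0345] j [ 66.3097  14.0934 -27.7654   0.5818 -48.0418 -83.733 ] F [0.3796 0.4107 7.6104] M [ 0.4435  0.6956 -0.0419] open 0.01848224122900352
```

View pics/l31.png

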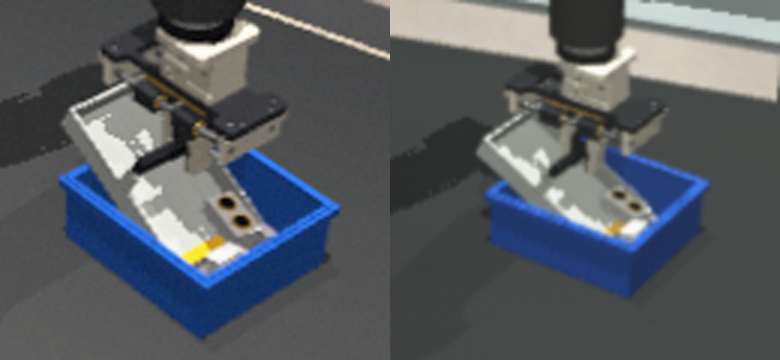

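View pics/wrist31.png

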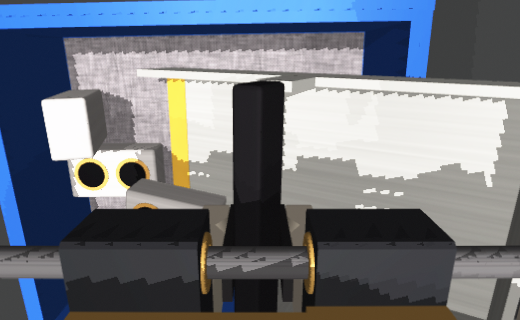

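The wrist view shows the third mount at (175,200) blocked by the one on the floor at (112,175); the other stands on edge at (75,125). I'll keep the tilt and retract the tray along its own slope, back and up, so the lip withdraws from under the blocked mount.

>>> jog_arm(commands=[{"x":0,"y":0.4,"z":-0.2,"roll":0},{"x":0,"y":0.6,"z":-0.28,"roll":0},{"x":0,"y":0.6,"z":-0.28,"roll":0},{"x":0,"y":0.6,"z":-0.28,"roll":0}])

```text
clock: 35.75
tool_pos: [0.3576, 0.38, 0.0763]
orientation: [-179.4, 0.1, -107.0]
force: [11.0, -3.8, 8.2]
opening: 0.0162
```

```bash
python3 st.py; python3 look.py 32;  python3 - <<'E'
from h import *
from plant import ctrl
s=ctrl.snapshot("wrist");cv2.imwrite("pics/wrist32.png",s["image"][80:400,60:580,::-1])
E
```

```text
35.75 [0.3576 0.38   0.0763] r 0.5217946671942276 [-179.3877    0.0762 -107.0029] j [ 68.8104  12.4421 -28.2875   0.7999 -49.1525 -86.3363] F [11.0491 -3.8035  8.225 ] M [-1.4044 -3.6819 -0.0074] open 0.016208772763314012
```

View pics/l32.png

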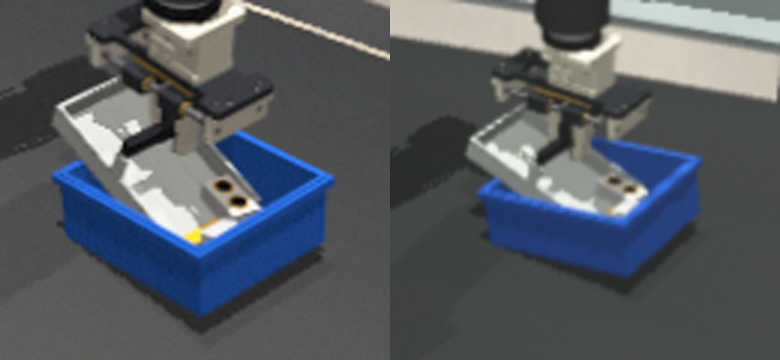

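View pics/wrist32.png

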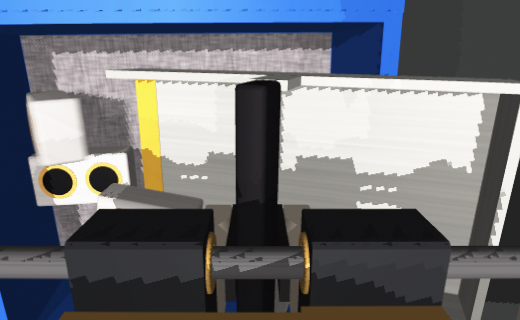

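The rim load is tipping the bin up, so I must stop. I'll ease forward so the bin settles, then lift gently to level with the mount still at the lip.

>>> jog_arm(commands=[{"x":0,"y":-0.5,"z":0,"roll":0},{"x":0,"y":-0.6,"z":0,"roll":0},{"x":0,"y":-0.3,"z":-0.2,"roll":0},{"x":0,"y":0,"z":-0.4,"roll":0},{"x":0,"y":0,"z":-0.4,"roll":0},{"x":0,"y":0,"z":-0.4,"roll":0}])

```text
clock: 36.5
tool_pos: [0.3672, 0.3742, 0.0877]
orientation: [-179.7, -0.2, -107.1]
force: [-0.7, 0.6, -1.1]
opening: 0.0133
```

```bash
python3 st.py; python3 look.py 33
```

```text
36.5 [0.3672 0.3742 0.0877] r 0.5242966689039793 [-179.6587   -0.2237 -107.0631] j [ 67.3002  12.1239 -26.7433   0.4632 -51.3229 -84.6527] F [-0.6877  0.6488 -1.0516] M [0.234  0.6066 0.0098] open 0.01334999837022861
```

View pics/l33.png

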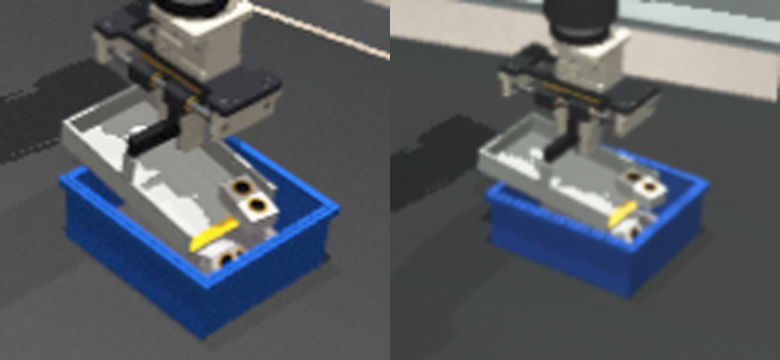

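The bin is flat again and the last mount now overhangs the lip clear of the others. I'll move back a bit and press down close to the balance line, so the lip tips while staying high.

>>> jog_arm(commands=[{"x":-0.1,"y":0.4,"z":-0.3,"roll":0},{"x":-0.1,"y":0.5,"z":-0.2,"roll":0},{"x":0,"y":0.4,"z":0,"roll":0},{"x":0,"y":0,"z":0.3,"roll":0},{"x":0,"y":0,"z":0.4,"roll":0},{"x":0,"y":0,"z":0.3,"roll":0}])

```text
clock: 37.2
tool_pos: [0.3585, 0.3811, 0.0855]
orientation: [-179.4, 0.0, -107.0]
force: [10.2, -8.2, 19.0]
opening: 0.014
```

>>> jog_arm(commands=[{"x":0,"y":0,"z":0.3,"roll":0},{"x":0,"y":-0.1,"z":0.3,"roll":0},{"x":0,"y":-0.1,"z":0.2,"roll":0}])

```text
clock: 37.5
tool_pos: [0.361, 0.3807, 0.0778]
orientation: [-179.4, 0.0, -107.0]
force: [13.6, -11.2, 24.8]
opening: 0.0156
```

```bash
python3 st.py; python3 look.py 34
```

```text
37.5 [0.361  0.3807 0.0778] r 0.5246725364996754 [-179.366     0.0483 -106.9562] j [ 68.4926  12.6026 -27.8413   0.8266 -49.4607 -85.9858] F [ 13.5501 -11.1668  24.8218] M [-3.6128 -4.4704 -0.0035] open 0.015565735604276687
```

View pics/l34.png

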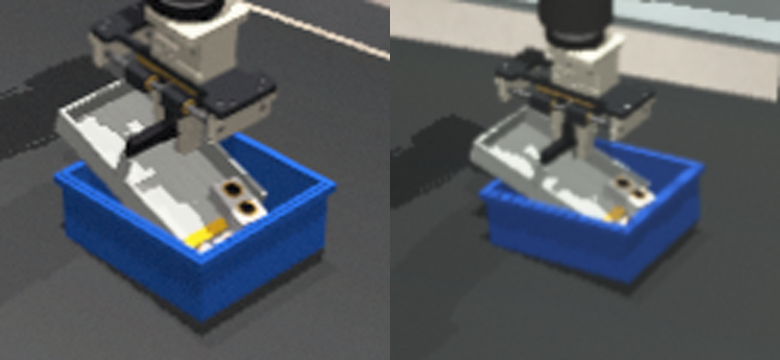

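The bin tips again with contact that close to the balance line, so I'll release it. I'll lift level and shake the nearly overhanging mount off the lip with a short, quick backward jerk low over the bin.

>>> jog_arm(commands=[{"x":0,"y":-0.5,"z":-0.2,"roll":0},{"x":0,"y":-0.5,"z":-0.4,"roll":0},{"x":0,"y":0,"z":-0.6,"roll":0},{"x":0,"y":0,"z":-0.6,"roll":0},{"x":0,"y":0,"z":-0.6,"roll":0},{"x":0,"y":0,"z":-0.6,"roll":0},{"x":0,"y":0,"z":-0.3,"roll":0},{"x":0,"y":0,"z":0,"roll":0}])

```text
clock: 38.4
tool_pos: [0.3672, 0.377, 0.1081]
orientation: [-179.6, -0.1, -107.1]
force: [-1.0, 0.9, -3.5]
opening: 0.0116
```

```bash
python3 st.py; python3 look.py 35;  python3 - <<'E'
from h import *
from plant import ctrl
s=ctrl.snapshot("wrist");cv2.imwrite("pics/wrist35.png",s["image"][80:400,60:580,::-1])
E
```

```text
38.4 [0.3672 0.377  0.1081] r 0.5262584061060427 [-179.6368   -0.1455 -107.0629] j [ 67.4409  10.9477 -25.1436   0.464  -54.0197 -84.7763] F [-1.0108  0.9132 -3.5008] M [ 0.1327  0.1315 -0.0178] open 0.011601033435890607
```

View pics/l35.png

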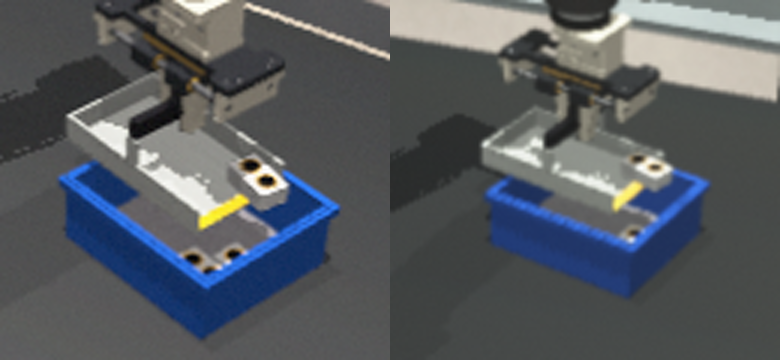

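View pics/wrist35.png

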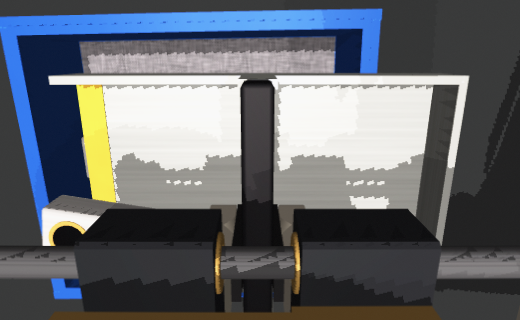

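The mount overhangs the lip by about 20 mm with both others flat in the bin. Jerking back now, all above the bin.

>>> jog_arm(commands=[{"x":0,"y":5,"z":0,"roll":0},{"x":0,"y":4.5,"z":0,"roll":0},{"x":0,"y":3,"z":0,"roll":0},{"x":0,"y":1.5,"z":0,"roll":0},{"x":0,"y":0.4,"z":0,"roll":0}])

```text
clock: 39.05
tool_pos: [0.2283, 0.4196, 0.1069]
orientation: [-179.6, -0.2, -106.9]
force: [0.5, -0.5, -2.8]
opening: 0.0121
```

```bash
python3 st.py; python3 look.py 36
```

```text
39.05 [0.2283 0.4196 0.1069] r 0.4776388081235386 [-179.6427   -0.1567 -106.9474] j [  85.4202    6.5495  -30.7747    0.3955  -52.9061 -102.6062] F [ 0.5008 -0.4815 -2.7894] M [0.1676 0.1065 0.0228] open 0.012065345908838742
```

View pics/l36.png

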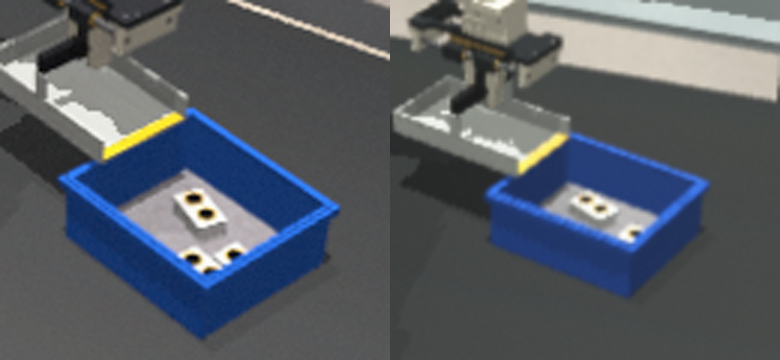

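All three mounts now lie flat in the bin and the tray is empty and held up. I'll refine the dock pose from the unobstructed first pictures, which costs no robot time.

```bash
python3 - <<'E'
import cv2
s=cv2.imread("pics/scene0.png");d=cv2.imread("pics/side0.png")
cv2.imwrite("pics/dsc.png",cv2.resize(s[195:280,292:408],None,fx=6.5,fy=6.5,interpolation=cv2.INTER_CUBIC))
cv2.imwrite("pics/dsd.png",cv2.resize(d[218:272,302:394],None,fx=8,fy=8,interpolation=cv2.INTER_CUBIC))
E
```

```text
(no output)
```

View pics/dsc.png

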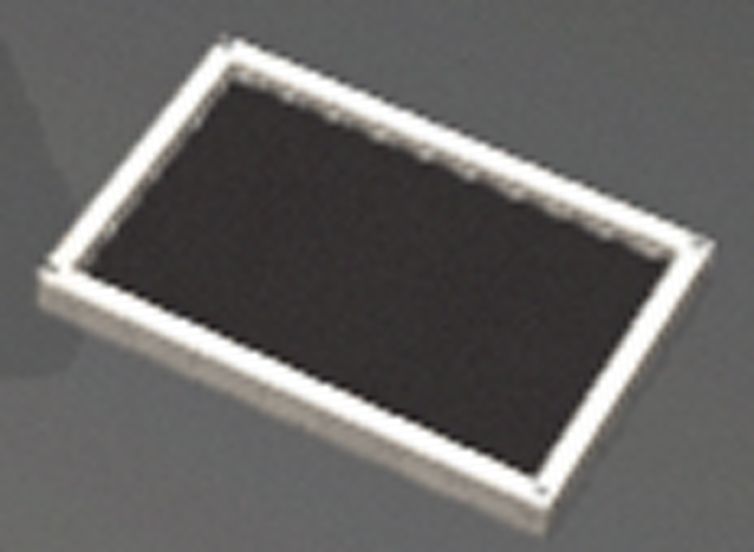

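View pics/dsd.png

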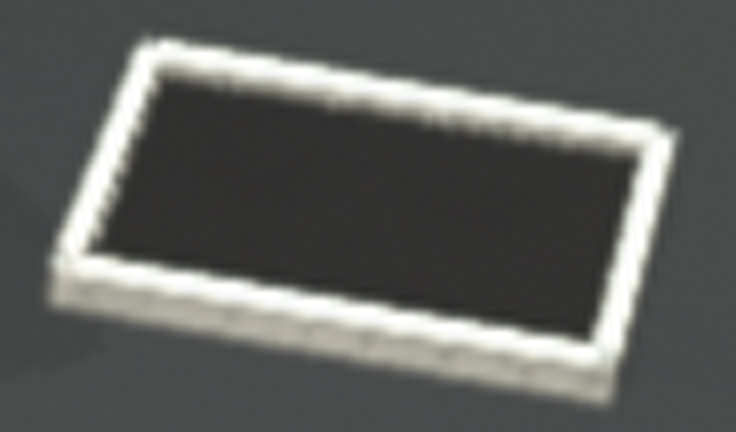

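```bash
cat > fit4.py <<'E'
from h import *
C=[np.load("scene.npy",allow_pickle=True).item(),np.load("side.npy",allow_pickle=True).item(),np.load("w1.npy",allow_pickle=True).item()]
a=lambda o,f,L:[(o[0]+(x+.5)/f-.5,o[1]+(y+.5)/f-.5) for x,y in L]
def fit(obs,x0):
    def f(p):
        return np.array([proj(C[ci],R([0,0,p[3]])@np.array(X)+p[:3])[0]-uv for ci,X,uv in obs]).ravel()
    o=least_squares(f,x0,x_scale=[.01,.01,.01,1],loss='soft_l1');print(np.round(o.x,4));print(np.round(f(o.x).reshape(-1,2),1).tolist());return o.x
P=[(-.118,.078,.022),(.118,.078,.022),(.118,-.078,.022),(-.118,-.078,.022),(.118,-.078,0),(-.118,-.078,0)]
s=a((292,195),6.5,[(226,38),(715,243),(545,502),(40,270),(543,537),(40,305)])
d=a((302,218),8,[(148,38),(677,132),(617,358),(55,262),(613,405),(50,305)])
A=[(0,X,u) for X,u in zip(P,s)];B=[(1,X,u) for X,u in zip(P,d)]
fit(A+B,[.55,-.02,0,3]);fit(A,[.55,-.02,0,3]);fit(B,[.55,-.02,0,3])
# fixed z
def fitz(obs):
    f=lambda p:np.array([proj(C[ci],R([0,0,p[2]])@np.array(X)+np.array([p[0],p[1],0]))[0]-uv for ci,X,uv in obs]).ravel()
    print("z0",np.round(least_squares(f,[.55,-.02,3],loss='soft_l1').x,4))
fitz(A+B);fitz(A);fitz(B)
# wrist hover view: dock corner top (left corner of dock, z .022) at ~(530,108) outer
print("wrist2 pred of (-x,-y) corner",[proj(C[2],R([0,0,3.])@np.array([-.118,-.078,.022])+np.array(t))[0].round(1) for t in ([.5454,-.0143,0],[.548,-.021,0])])
print(onz(C[2],(517,107),.022),onz(C[2],(536,108),.022))
E
python3 fit4.py
```

```text
[ 5.4610e-01 -1.8500e-02 -1.7000e-03  3.4636e+00]
[[-0.0, -1.0], [-0.2, -0.6], [0.1, 0.2], [-0.4, -0.1], [-0.2, -0.3], [-0.0, -0.4], [0.1, 0.3], [0.4, -0.1], [0.1, 1.2], [0.1, 0.6], [0.1, 0.3], [0.7, 0.2]]
[ 0.545  -0.0159 -0.0067  3.4992]
[[0.2, -0.5], [-0.3, -0.2], [0.1, 0.5], [-0.1, 0.3], [-0.2, -0.1], [0.3, -0.0]]
[ 5.448e-01 -1.660e-02 -2.000e-03  3.507e+00]
[[-0.2, -0.1], [0.1, -0.5], [-0.1, 0.8], [-0.1, 0.2], [-0.2, -0.1], [0.5, -0.2]]
z0 [ 0.5467 -0.0198  3.4556]
z0 [ 0.5476 -0.0203  3.4528]
z0 [ 0.5453 -0.0188  3.499 ]
wrist2 pred of (-x,-y) corner [array([535.5,  99.5]), array([530.3, 106.1])]
[ 0.42777202 -0.11603869  0.022     ] [ 0.43893886 -0.10126525  0.022     ]
```

Dock: (0.5465, -0.0193), yaw 3.5°. The wrist-view corner dot agrees to 2 mm. I'll raise, turn the tray to match and carry it over.

>>> jog_arm(commands=[{"x":0,"y":0,"z":-1,"roll":0},{"x":0,"y":0,"z":-1.5,"roll":-0.05},{"x":0,"y":0,"z":-1.5,"roll":-0.07},{"x":0,"y":0,"z":-1.5,"roll":-0.07},{"x":0,"y":0,"z":-0.5,"roll":-0.07},{"x":0,"y":0,"z":0,"roll":-0.06},{"x":0,"y":0,"z":0,"roll":-0.03}])

```text
clock: 39.85
tool_pos: [0.2304, 0.4191, 0.1678]
orientation: [-179.7, -0.2, -87.0]
force: [-0.8, -0.7, -2.3]
opening: 0.0118
```

>>> jog_arm(commands=[{"x":2,"y":-1.3,"z":0,"roll":0},{"x":4,"y":-2.5,"z":0,"roll":0},{"x":4.1,"y":-2.6,"z":0,"roll":0},{"x":4.1,"y":-2.6,"z":0,"roll":0},{"x":4.1,"y":-2.6,"z":0,"roll":0},{"x":4.1,"y":-2.6,"z":0,"roll":0},{"x":4.1,"y":-2.6,"z":0,"roll":0},{"x":4.1,"y":-2.6,"z":0,"roll":0},{"x":4.1,"y":-2.6,"z":0,"roll":0},{"x":4.1,"y":-2.6,"z":0,"roll":0},{"x":3.5,"y":-2.3,"z":0,"roll":0},{"x":2,"y":-1.3,"z":0,"roll":0}])

```text
clock: 41.05
tool_pos: [0.5355, -0.0123, 0.1709]
orientation: [-179.7, -0.3, -87.2]
force: [1.1, 0.8, -2.8]
opening: 0.0116
```

>>> jog_arm(commands=[{"x":0,"y":0,"z":0,"roll":0}])

```text
clock: 41.15
tool_pos: [0.5355, -0.0121, 0.1705]
orientation: [-179.7, -0.3, -87.3]
force: [0.1, 0.2, -2.9]
opening: 0.0114
```

```bash
python3 st.py; python3 - <<'E'
from h import *
from plant import ctrl
o=ctrl.get_obs();s=ctrl.snapshot("wrist");cv2.imwrite("pics/wrist40.png",s["image"][:,:,::-1])
np.save("w40.npy",cam(s,o),allow_pickle=True)
S=ctrl.snapshot("scene")["image"][:,:,::-1];cv2.imwrite("pics/sc40.png",cv2.resize(S[140:290,290:420],None,fx=4,fy=4,interpolation=cv2.INTER_CUBIC))
E
```

```text
41.15 [ 0.5355 -0.0121  0.1705] r 0.5356035956652851 [-179.7486   -0.3478  -87.3   ] j [ 20.0173   8.2932 -19.3995   0.46   -62.1716 -17.5308] F [ 0.1124  0.1918 -2.895 ] M [0.0528 0.1612 0.0237] open 0.011411369255192863
```

View pics/wrist40.png

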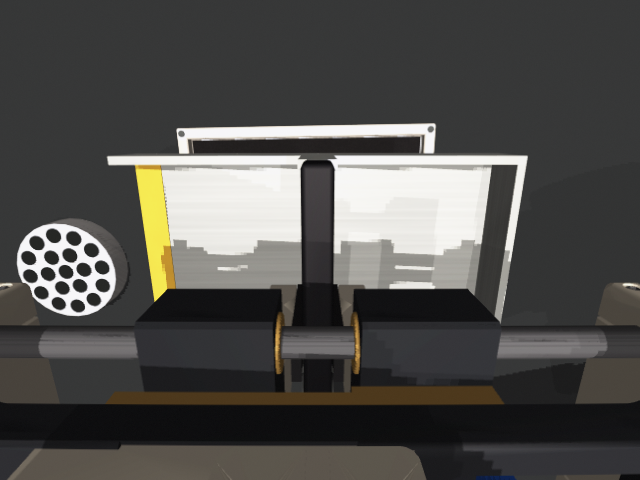

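View pics/sc40.png

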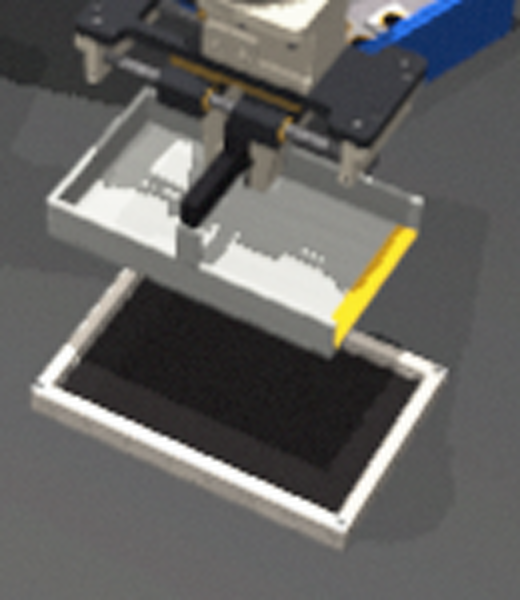

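```bash
python3 - <<'E'
from h import *
W=np.load("w40.npy",allow_pickle=True).item()
sc=np.load("scene.npy",allow_pickle=True).item();C=[sc,W]
a=onz(W,(182,133),.022);b=onz(W,(431,129),.022);print("dots",a,b,np.linalg.norm(a-b),"yaw",np.degrees(np.arctan2(*(a-b)[[1,0]])))
y=np.radians(3.46);Rz=R([0,0,3.46]);print("model dots",Rz@[.113,-.073,0]+[.5465,-.0193,0],Rz@[-.113,-.073,0]+[.5465,-.0193,0])
mid=(a+b)/2;print("dock centre from dots",mid+Rz@np.array([0,.073,0]))
ps=lambda X,Y:(290+(X+.5)/4-.5,140+(Y+.5)/4-.5)
obs=[(1,(.1,-.06,.03),(109,160)),(1,(-.1,-.06,.03),(526,160)),(1,(0,-.06,.08),(317,158)),
(0,(.1,-.06,0),ps(332,355)),(0,(-.1,-.06,.03),ps(50,203)),(0,(-.1,-.06,0),ps(50,230)),(0,(.1,.06,.03),ps(422,200)),(0,(-.1,.06,.03),ps(152,92))]
f=lambda p:np.array([proj(C[ci],R([0,p[4],p[3]])@np.array(X)+p[:3])[0]-uv for ci,X,uv in obs]).ravel()
o=least_squares(f,[.5355,-.012,.14,2.7,0],x_scale=[.01,.01,.01,1,1],loss='soft_l1');print("tray",o.x.round(4));print(f(o.x).reshape(-1,2).round(1).tolist())
E
```

```text
dots [ 0.66201622 -0.08745358  0.022     ] [ 0.43676228 -0.10139256  0.022     ] 0.2256848106999088 yaw 3.5410142610633244
model dots [ 0.66369969 -0.08534719  0.        ] [ 0.43811165 -0.09898668  0.        ]
dock centre from dots [ 0.54498358 -0.02155614  0.022     ]
tray [ 0.5353 -0.0189  0.1554  2.651  -0.1677]
[[-0.2, -0.8], [-0.3, -0.5], [-0.0, 9.0], [-0.8, 1.0], [-1.2, -0.6], [-0.7, 1.0], [0.1, 0.0], [-1.7, -1.4]]
```

The wrist view gives the dock centre at (0.5455, -0.0207) with dots 225.7 mm apart (226 expected). The tray is at (0.5353, -0.0189, 0.155), yaw 2.65°. I'll correct by 10 mm in x and lower.

>>> jog_arm(commands=[{"x":0.2,"y":-1,"z":0,"roll":-0.015},{"x":0,"y":0,"z":1.5,"roll":0},{"x":0,"y":0,"z":2.5,"roll":0},{"x":0,"y":0,"z":2.5,"roll":0},{"x":0,"y":0,"z":2.5,"roll":0},{"x":0,"y":0,"z":1.5,"roll":0},{"x":0,"y":0,"z":0.5,"roll":0},{"x":0,"y":0,"z":0,"roll":0}])

```text
clock: 42.05
tool_pos: [0.5446, -0.0101, 0.0604]
orientation: [-179.8, -0.3, -86.1]
force: [0.4, -0.0, -2.0]
opening: 0.0117
```

```bash
python3 st.py; python3 - <<'E'
from h import *
from plant import ctrl
o=ctrl.get_obs();s=ctrl.snapshot("wrist");cv2.imwrite("pics/wrist41.png",s["image"][:,:,::-1])
np.save("w41.npy",cam(s,o),allow_pickle=True)
S=ctrl.snapshot("scene")["image"][:,:,::-1];cv2.imwrite("pics/sc41.png",cv2.resize(S[160:290,290:420],None,fx=4.5,fy=4.5,interpolation=cv2.INTER_CUBIC))
E
```

```text
42.05 [ 0.5446 -0.0101  0.0604] r 0.5447194133046169 [-179.7638   -0.3168  -86.0835] j [ 19.8551  15.5869 -26.3112   0.4975 -47.9629 -16.2707] F [ 0.3517 -0.0225 -1.9696] M [0.0649 0.1335 0.0115] open 0.011680184496429614
```

View pics/wrist41.png

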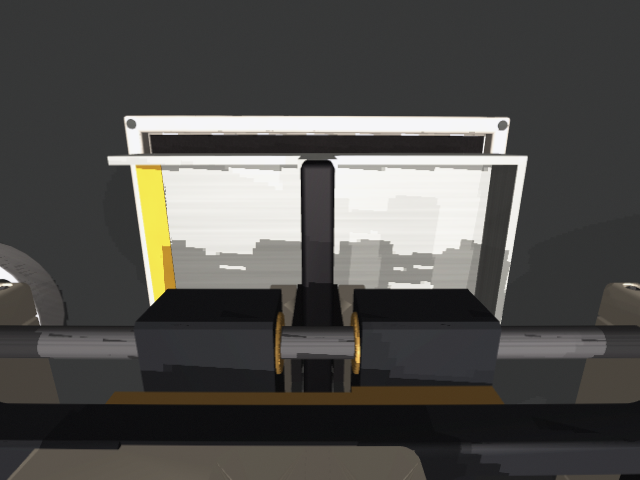

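View pics/sc41.png

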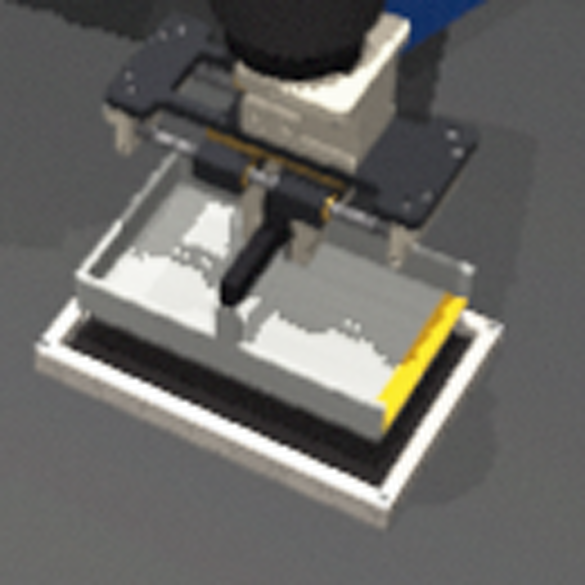

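```bash
python3 - <<'E'
from h import *
W=np.load("w41.npy",allow_pickle=True).item()
a=onz(W,(131,124),.022);b=onz(W,(502,125),.022);print(np.linalg.norm(a-b));Rz=R([0,0,3.5])
print("dock",(a+b)/2+Rz@np.array([0,.073,0]),"yaw",np.degrees(np.arctan2(*(a-b)[[1,0]])))
c=onz(W,(109,160),.0753);d=onz(W,(526,160),.0753);print(np.linalg.norm(c-d),"tray",(c+d)/2+Rz@np.array([0,.06,0]),"yaw",np.degrees(np.arctan2(*(c-d)[[1,0]])))
E
```

```text
0.22604994160755132
dock [ 0.54610519 -0.02155233  0.022     ] yaw 3.7388813125013085
0.20011489972186788 tray [ 0.54494945 -0.01652059  0.0753    ] yaw 3.907729852023823
```

Both check lengths match (226.0 mm and 200.1 mm). The tray needs 5 mm more toward −y, then I'll lower it in.

>>> jog_arm(commands=[{"x":0.5,"y":-0.1,"z":0,"roll":0},{"x":0,"y":0,"z":1,"roll":0},{"x":0,"y":0,"z":1,"roll":0},{"x":0,"y":0,"z":0.7,"roll":0},{"x":0,"y":0,"z":0.3,"roll":0},{"x":0,"y":0,"z":0,"roll":0}])

```text
clock: 42.75
tool_pos: [0.5456, -0.0157, 0.0297]
orientation: [-179.8, -0.3, -86.2]
force: [-1.1, 0.9, -3.2]
opening: 0.0121
```

>>> jog_arm(commands=[{"x":0,"y":0,"z":0.2,"roll":0},{"x":0,"y":0,"z":0.1,"roll":0},{"x":0,"y":0,"z":0,"roll":0}])

```text
clock: 43.05
tool_pos: [0.5462, -0.0155, 0.0276]
orientation: [-179.7, -0.3, -86.2]
force: [-0.4, -0.8, -2.9]
opening: 0.0121
```

```bash
python3 st.py; python3 - <<'E'
from h import *
from plant import ctrl
o=ctrl.get_obs();s=ctrl.snapshot("wrist");cv2.imwrite("pics/wrist42.png",s["image"][:,:,::-1])
np.save("w42.npy",cam(s,o),allow_pickle=True)
S=ctrl.snapshot("scene")["image"][:,:,::-1];cv2.imwrite("pics/sc42.png",cv2.resize(S[170:290,290:420],None,fx=4.5,fy=4.5,interpolation=cv2.INTER_CUBIC))
E
```

```text
43.05 [ 0.5462 -0.0155  0.0276] r 0.5463870602215067 [-179.7136   -0.2943  -86.1597] j [ 19.2131  18.1215 -28.0825   0.5216 -43.599  -15.7492] F [-0.4229 -0.7932 -2.8825] M [0.0985 0.1216 0.0249] open 0.01205147010934525
```

View pics/wrist42.png

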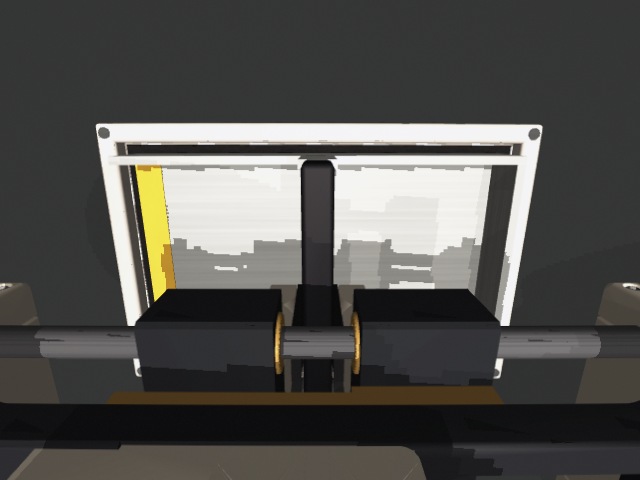

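View pics/sc42.png

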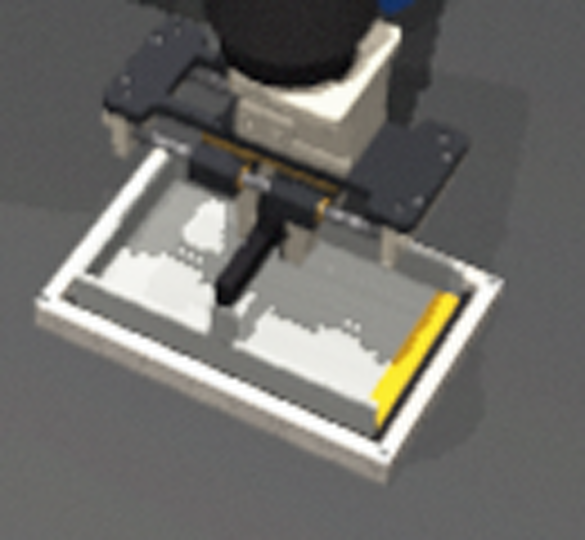

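>>> jog_arm(commands=[{"x":0,"y":0,"z":0.1,"roll":0},{"x":0,"y":0,"z":0,"roll":0}])

```text
clock: 43.35
tool_pos: [0.5463, -0.0155, 0.0267]
orientation: [-179.7, -0.3, -86.2]
force: [0.6, 0.1, -0.8]
opening: 0.0116
```

>>> jog_arm(commands=[{"x":0,"y":0,"z":0.1,"roll":0},{"x":0,"y":0,"z":0,"roll":0}])

```text
clock: 43.55
tool_pos: [0.5467, -0.0156, 0.0263]
orientation: [-179.7, -0.3, -86.1]
force: [0.1, 0.1, 4.8]
opening: 0.0119
```

>>> jog_arm(commands=[{"x":0,"y":0,"z":0.1,"roll":0},{"x":0,"y":0,"z":0,"roll":0}])

```text
clock: 43.75
tool_pos: [0.5466, -0.0156, 0.0262]
orientation: [-179.7, -0.3, -86.1]
force: [-5.2, 0.5, 14.1]
opening: 0.0116
```

The tray is firmly down on the dock floor. I'll open and withdraw straight up.

>>> jog_arm(commands=[{"x":0,"y":0,"z":-0.1,"roll":0},{"x":0,"y":0,"z":0,"roll":0},{"x":0,"y":0,"z":0,"roll":0},{"x":0,"y":0,"z":0,"roll":0},{"x":0,"y":0,"z":0,"roll":0}], gripper=4.5)

```text
clock: 44.25
tool_pos: [0.546, -0.0156, 0.0254]
orientation: [-179.7, -0.3, -86.2]
force: [-0.2, 0.4, -0.1]
opening: 0.0431
```

>>> jog_arm(commands=[{"x":0,"y":0,"z":-0.5,"roll":0},{"x":0,"y":0,"z":-1.5,"roll":0},{"x":0,"y":0,"z":-2.5,"roll":0},{"x":0,"y":0,"z":-3.5,"roll":0},{"x":0,"y":0,"z":-3.5,"roll":0},{"x":0,"y":0,"z":-3.5,"roll":0},{"x":0,"y":0,"z":-2,"roll":0},{"x":0,"y":0,"z":0,"roll":0}])

```text
clock: 45.05
tool_pos: [0.5471, -0.0145, 0.1995]
orientation: [-179.4, -0.3, -86.1]
force: [-0.2, 0.6, -0.2]
opening: 0.0451
```

```bash
python3 st.py; python3 - <<'E'
from h import *
from plant import ctrl
o=ctrl.get_obs();s=ctrl.snapshot("wrist");cv2.imwrite("pics/wrist43.png",s["image"][:,:,::-1])
np.save("w43.npy",cam(s,o),allow_pickle=True)
for n in("scene","side"): cv2.imwrite(f"pics/{n}43.png",ctrl.snapshot(n)["image"][:,:,::-1])
E
```

```text
45.05 [ 0.5471 -0.0145  0.1995] r 0.5473181746398618 [-179.362    -0.2532  -86.1383] j [ 19.3295   7.9084 -15.8855   0.4546 -65.6594 -15.6518] F [-0.2003  0.593  -0.2485] M [ 0.0797  0.0924 -0.0031] open 0.04510508476025286
```

View pics/wrist43.png

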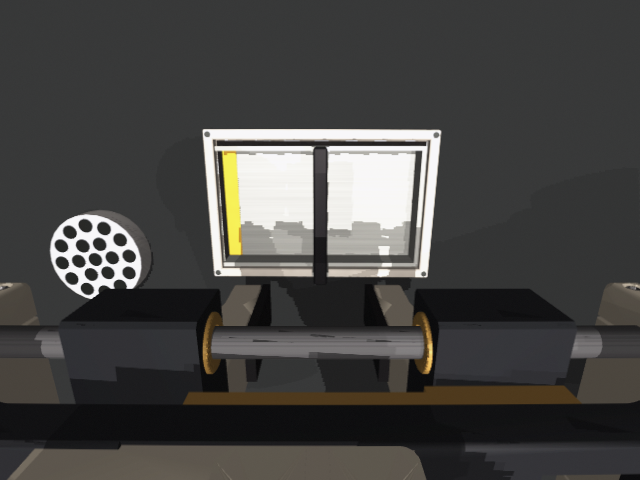

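View pics/scene43.png

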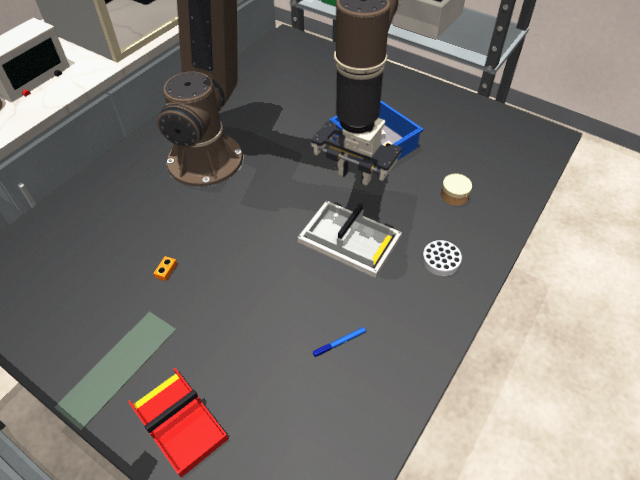

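View pics/side43.png

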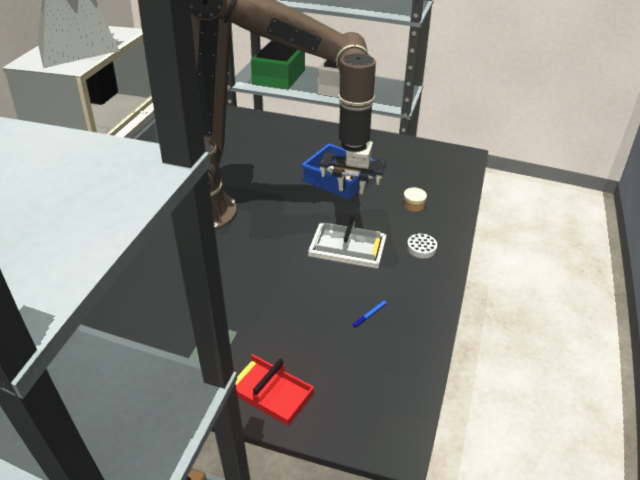

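```bash
python3 - <<'E'
from h import *
W=np.load("w43.npy",allow_pickle=True).item()
a=onz(W,(207,133),.022);b=onz(W,(436,135),.022);Rz=R([0,0,3.5])
D=(a+b)/2+Rz@np.array([0,.073,0]);print("dock",D,np.linalg.norm(a-b),np.degrees(np.arctan2(*(a-b)[[1,0]])))
for z in (.042,):
    c=onz(W,(218,148),z);d=onz(W,(426,148.5),z);T=(c+d)/2+Rz@np.array([0,.06,0]);print("tray",T,np.linalg.norm(c-d),np.degrees(np.arctan2(*(c-d)[[1,0]])),"offset",Rz.T@(T-D))
im=cv2.imread("pics/wrist43.png");cv2.imwrite("pics/w43c.png",cv2.resize(im[115:290,190:450],None,fx=3,fy=3,interpolation=cv2.INTER_CUBIC))
E
```

```text
dock [ 0.54543045 -0.02185648  0.022     ] 0.2255779793214057 3.360620544447495
tray [ 0.54484282 -0.02180889  0.042     ] 0.19573123657543065 3.73007627196215 offset [-5.83629525e-04  8.33831400e-05  2.00000000e-02]
```

View pics/w43c.png

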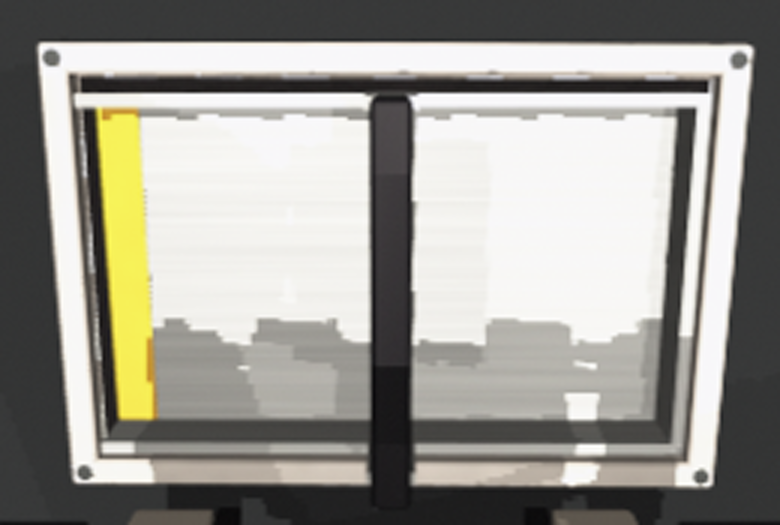

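The tray sits inside the rim, centred within about 1 mm and level. I'll move the arm aside for one last unobstructed look at the bin.

>>> jog_arm(commands=[{"x":2,"y":0,"z":-1,"roll":0},{"x":4,"y":0,"z":-1,"roll":0},{"x":4,"y":0,"z":0,"roll":0},{"x":2,"y":0,"z":0,"roll":0},{"x":0,"y":0,"z":0,"roll":0}])

```text
clock: 45.7
tool_pos: [0.5523, -0.1366, 0.2145]
orientation: [-179.9, -0.3, -86.3]
force: [-0.7, 0.6, -0.4]
opening: 0.0451
```

```bash
python3 st.py; python3 look.py 44
```

```text
45.7 [ 0.5523 -0.1366  0.2145] r 0.5689445441348037 [-179.8997   -0.3079  -86.3255] j [  6.0456   9.7605 -11.5789   0.3349 -68.5735  -2.493 ] F [-0.6723  0.6013 -0.3705] M [ 0.1239  0.1201 -0.0116] open 0.04511085898981115
```

View pics/l44.png

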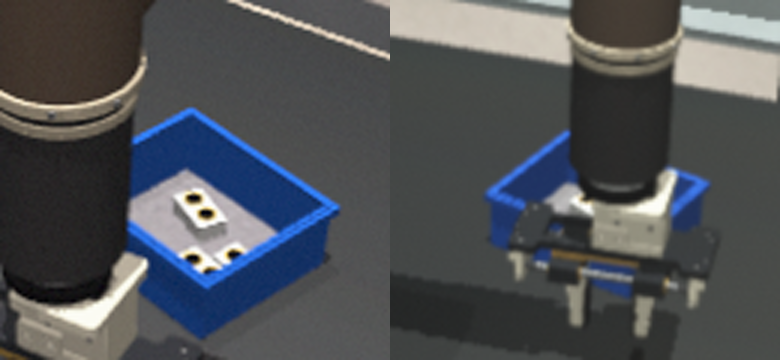

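All three mounts lie in the upright bin, and the arm touches nothing. Handing in.

```bash
python3 - <<'E'
from plant import ctrl
print(ctrl.close_job())
E
```

```text
the job is handed in; nothing more can be done
None
```

I handed the job in at 45.75 s with all three mounts in the bin and the empty tray seated in the dock. `close_job` gave no verdict.

**What I did:** The jog has no tilt command, so I pinched the tray by its handle and tipped it lip-down by pressing its underside on the bin's near rim.
- **First two mounts:** they slid into the bin.
- **Third mount:** it stayed on the tray near the lip. Further tipping didn't clear it, so I shook it off with a short backward jerk low over the bin rather than a pure tip.
- **Tray:** I then set it in the dock recess and let go.

**Last checks:**
- **Tray:** it sits inside the dock rim about 1 mm off centre, within about 0.4° of the dock's direction. It looks flat, and it was pressed onto the dock floor before I opened the gripper.
- **Mounts and bin:** all three mounts lie inside the upright bin.
- **Disc, carton and pen:** I saw no change in their positions, but I didn't measure it.
- **Arm:** clear of everything, reading about 1 N or less.

**What went wrong or disagreed:**
- **Finger ends:** they sit about 30 mm short of the stated TCP, which cost three empty grasps.
- **Joint 3:** while testing the arm's reach it touched its upper stop, reading 71.74° against the 71.71° limit.
- **Slipped grip:** the handle came out of the gripper twice while the tray leaned in the bin.
- **Bin:** it slid about 2 cm and its far edge lifted briefly twice. It settled flat afterwards.

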